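Comb scattered carpenter's pencils into a square row on the packing board

TASK

Get the loose red pencils ready for boxing: stand the rake, which is lying on its side, up on its teeth on the bench, let go of it, and take it up afresh. Then comb the pencils with it, without your fingers touching them, into one close row lying flat on the board, parallel and up against the long wooden stop nearest the robot, with all their ends flush against the short stop. Last, stand the rake back on its teeth on the bench, clear of the board and leave the jar, the packed boxes and the tub where they are.

Things in the scene. Friction and masses are not known exactly. Their poses are not given: they have to be found in the camera images.
- board: Fixed plywood squaring board, 285 (x) x 300 (y) mm, 12 mm thick, +x pointing away from the robot, turned up to 0.25 rad either way. Origin: centre of its underside; top face at z = 12 mm. Wooden stop strips 12.5 mm wide stand 18 mm above the top face along its near (-x) and its -y edge; the +x and +y edges (x = 142.5, y = 150 mm) are open.
- long_stop (a point): Middle of the inner face of the long stop (the board's near edge, 300 mm long), at the board's top face: board x = -130, y = 0, z = 12 mm. Axes as the board.
- short_stop (a point): Middle of the inner face of the short stop (the board's -y edge, 272 mm long), at the board's top face: board x = 6, y = -137.5, z = 12 mm. Axes as the board.
- rake_grip (a point): Centre of the handle of the loose wooden comb rake. +x runs from the teeth along the handle to its free end, y along the head, z through its thickness (36 mm everywhere). It starts lying flat on the bench: this point 18 mm up, z up, x level. The handle is a bar 24 mm wide (y) x 36 mm thick (z), from x = -56 to +56 mm. The head is 203 mm long (y), from x = -76 to -56 mm.
- rake_tips (a point): Same rake and axes: middle of the tooth tips, 104 mm from rake_grip along -x. 13 teeth 32 mm long, 11 mm wide, 36 mm thick, 16 mm pitch, over the head's 203 x 36 mm. With x up the rake stands by itself on its teeth, 160 mm tall; balance point about 45 mm above the tips; 220 to 340 g.
- pencil1_center (a point): Centre of a loose flat red carpenter's pencil, 125 mm long (its y, either way round), 15 mm wide (x), 8 mm thick (z), 15 g, one end dipped black. It starts lying flat on the board, clear of the other pencils and of the stops, turned up to about 0.63 rad from the board's y; it slides, it does not roll.
- pencil2_center (a point): Centre of a loose flat red carpenter's pencil, 125 mm long (its y, either way round), 15 mm wide (x), 8 mm thick (z), 15 g, one end dipped black. It starts lying flat on the board, clear of the other pencils and of the stops, turned up to about 0.63 rad from the board's y; it slides, it does not roll.
- pencil3_center (a point): Centre of a loose flat red carpenter's pencil, 125 mm long (its y, either way round), 15 mm wide (x), 8 mm thick (z), 15 g, one end dipped black. It starts lying flat on the board, clear of the other pencils and of the stops, turned up to about 0.63 rad from the board's y; it slides, it does not roll.
- pencil4_center (a point): Centre of a loose flat red carpenter's pencil, 125 mm long (its y, either way round), 15 mm wide (x), 8 mm thick (z), 15 g, one end dipped black. It starts lying flat on the board, clear of the other pencils and of the stops, turned up to about 0.63 rad from the board's y; it slides, it does not roll.
- pencil5_center (a point): Centre of a loose flat red carpenter's pencil, 125 mm long (its y, either way round), 15 mm wide (x), 8 mm thick (z), 15 g, one end dipped black. It starts lying flat on the board, clear of the other pencils and of the stops, turned up to about 0.63 rad from the board's y; it slides, it does not roll.
- paste_jar: Bystander: white jar with red lid, 68 mm diameter, 85 mm tall, origin at the centre of its underside.
- packed_boxes: Bystander: stack of three red boxes, 75 x 140 mm (x, y), 66 mm tall, origin at the centre of its underside.
- blue_tub: Bystander: open blue tub, 130 mm across the rim, 110 mm tall, origin at the centre of its underside.
Things that resemble listed ones, but are neither listed nor needed, are in the scene too. What is shaped like the part that bears pencil4_center but yellow is not meant.

How it is judged:
On the way, in this order (a step that is already met when the one before it is completed fails the run):
1. the rake stands upright by itself on its teeth on the bench, let go (so that it is taken anew before combing) (angle between rake_grip's own x axis and vertical below 0.08 rad and height (world z) of rake_tips below 0.006 m and contact force between the fingers and rake below 0.05 N and linear speed of rake below 0.02 m/s), for 0.2 s.
2. after that, the pencils are combed into one close row along the long stop, flat and parallel (x of pencil1_center in the frame of board between -0.127 and -0.05 m and z of pencil1_center in the frame of board between 0.012 and 0.019 m and angle between the y axis of each of pencil1_center, pencil2_center, pencil3_center, pencil4_center, pencil5_center and the y axis of board, either way round below 0.09 rad and x of pencil2_center in the frame of board between -0.127 and -0.05 m and z of pencil2_center in the frame of board between 0.012 and 0.019 m and x of pencil3_center in the frame of board between -0.127 and -0.05 m and z of pencil3_center in the frame of board between 0.012 and 0.019 m and x of pencil4_center in the frame of board between -0.127 and -0.05 m and z of pencil4_center in the frame of board between 0.012 and 0.019 m and x of pencil5_center in the frame of board between -0.127 and -0.05 m and z of pencil5_center in the frame of board between 0.012 and 0.019 m), for 0.2 s.
At the end, for the whole second after the job is handed in: All five pencils flat and still on the board, within 5 degrees of the long stop, in one close row against it (centres at most 80 mm from its inner face), each near end within 8 mm of the short stop; the rake upright within 4.5 degrees on its teeth on the bench, off the board, released and still (all of step 1 and all of step 2 and y of pencil1_center in the frame of board between -0.08 and -0.067 m and linear speed of each of pencil1, pencil2, pencil3, pencil4, pencil5 below 0.01 m/s and y of pencil2_center in the frame of board between -0.08 and -0.067 m and y of pencil3_center in the frame of board between -0.08 and -0.067 m and y of pencil4_center in the frame of board between -0.08 and -0.067 m and y of pencil5_center in the frame of board between -0.08 and -0.067 m and horizontal distance between rake_tips and board above 0.15 m); the robot touches nothing.
It fails at once if a pencil is touched with the fingers or the arm instead of the rake (contact force between any of the fingers, the arm and pencil1 above 0.3 N or contact force between any of the fingers, the arm and pencil2 above 0.3 N or contact force between any of the fingers, the arm and pencil3 above 0.3 N or contact force between any of the fingers, the arm and pencil4 above 0.3 N or contact force between any of the fingers, the arm and pencil5 above 0.3 N).
It fails at once if a bystander (jar, packed boxes or tub) is moved by more than 15 mm (distance of any of paste_jar, packed_boxes, blue_tub from where it was at the start of the episode above 0.015 m).
It also fails if it takes over 72 s, if anything falls off the work surface, if the arm or the gripper's body presses on something with over 40 N, if the wrist force passes 120 N, or if a joint passes its speed limit or range.

ROBOT

A 6-joint arm with a two-finger parallel gripper is mounted at the origin on the work surface. World frame = base frame: x ahead of the robot, y to its left, z up, the work surface at z = 0. Lengths are in m, angles in rad, forces in N, time in s.
With the tool pointing down it reaches from about 0.4 to 0.825 m from the base axis. Payload 7 kg.
Tool frame: the origin (TCP) lies midway between the tips of the shut fingers; the grasp point (between the pads) lies 19 mm behind it; y points along the fingers, z is the direction in which the jaws open and shut, and the axes are right-handed (so a half turn about y gives the same grasp; the last joint's range is limited). The gripper opens to 88 mm and grips with 3 to 60 N. Pads are 19 mm wide; open, the fingers measure 130 mm over their backs; the gripper's body (78 mm by 193 mm) begins 47 mm behind the grasp point.
Start: joints at [-0.823, 0.359, 0.012, 0, -1.224, -0.288], TCP at [0.3, -0.605, 0.227] pointing down, gripper open.
Joint ranges: [-3.07, 3.07], [-1.43, 2.12], [-1.02, 1.25], [-3.03, 1.67], [-3.05, -0], [-3.03, 3.03]. Speed limits (rad/s): [2.39, 2.39, 3.01, 3.14, 3.14, 3.14].

INTERFACE

Orientations are given as [roll, pitch, yaw] about the fixed x, y, z axes, in that order (R = Rz(yaw) Ry(pitch) Rx(roll)).
In Python, from station import arm gives the robot as it stands.
- The arm moves only by the tool move_arm, never from a script. Its argument "deltas" is a list of rows, each an object with "dp": the shift along the tool's x, y, z in mm, a list of three; "rotation": the turn, a rotation vector about the tool's x, y, z in degrees, a list of three. A call has 1 to 5 rows; each row shifts and turns the pose as measured when the row begins, along the tool's axes as they then stand; what a row does not reach is not made up. A row lasts 1/12 s, in which the tool goes at most 41.7 mm and 7.16 degrees, less where a joint would pass 70% of its speed; a pose out of reach is approached as far as the arm can. A call is refused whole if a number of a shift passes 41.7 or a number of a turn 7.16, either way. A call with a gripper value outside its range is refused whole. "jaw" is the closure in counts, from 0 (fully open) to 255 (shut), set as the call begins (left out, the last holds). The fingers move at their own pace and stop on an object; "squeeze" is the grip in N (left out, the last holds). Time passes only in rows, so rows that do not move let the fingers close. It gives the time, the measured TCP pose, the force and the opening at its end, in the units of the state.
- arm.get_state(): the state, without advancing time (a new reading comes with each control period).
- arm.grab_frame(name): name is "scene" or "top" or "wrist"; returns a dict with "pixels" (384x512x3 uint8, red, green, blue), "z_map" (384x512 float32, m along the optical axis (not along the pixel's ray), 0 where there is no reading), "fx", "fy", "cx", "cy" (pixels), "k1" (the pictures are not rectified: a ray, as slopes to the right and down, at radius r is drawn at 1 + k1 r^2 times it, then the intrinsics apply), "cam_to_world" (4x4, takes a point from camera to world coordinates); the wrist camera has in their place "mount" (4x4, takes a point from camera to tool coordinates, whose origin is the TCP and whose axes are the tool frame's). Camera axes: x right, y down, z forward; pixel columns grow to the right and rows downward; lengths in m; the calibration is good to about 2 mm. A picture is of the moment at which its call begins: read the wrist's pose just before it.
- arm.job_done(): hands the job in, once; it reports no verdict.
The state is a dict: "t": time; "q": joint angles; "qd": joint speeds; "joint_efforts": joint torques, N m; "eef_pos": TCP position; "ee_rot": TCP orientation; "force": force on the tool from outside, world axes, zero at the start; "moment": the same for the moment, N m; "width": finger opening in m.
Only numpy, scipy, OpenCV 4.12 (cv2) and the standard library are available. Lean on these libraries where they do the work, as an engineer would, in place of code of your own. Each camera call takes 0.05 s, during which the arm holds its last target.

## Working session

There is one attempt and no reset: what is moved stays moved. The work goes in short steps, Python scripts to look and compute and a tool call to move; the robot and the scene stay as the last step left them, time stands still between calls to the robot, and variables do not carry over. Pictures are saved under pics/ and viewed, and the job is handed in when it is done.

Besides the shell and the picture viewer there is one more tool, called after "Request:" in YAML: its name, and indented under it one key for each argument. move_arm: Moves the arm, as the interface text tells. Its arguments: {"type":"object","properties":{"deltas":{"type":"array","items":{"type":"object","properties":{"dp":{"type":"array","items":{"type":"number"}},"rotation":{"type":"array","items":{"type":"number"}}}}},"jaw":{"type":"number"},"squeeze":{"type":"number"}},"required":["deltas"]}

```bash
ls; mkdir -p pics; python3 - <<'E'
from station import arm
import cv2
s=arm.get_state(); print(s)
for n in ["scene","top","wrist"]:
    f=arm.grab_frame(n)
    cv2.imwrite(f"pics/{n}0.png",f["pixels"][:,:,::-1])
    print(n,{k:f[k] for k in f if k not in("pixels","z_map")})
E
```

```text
pics
{'t': 0.0, 'q': array([-8.22873429e-01,  3.59395368e-01,  1.10696104e-02, -3.23004863e-04,
       -1.22409043e+00, -2.88057820e-01]), 'qd': array([-0.00034489,  0.00020807,  0.00105628,  0.00120247,  0.00022665,
        0.00159747]), 'joint_efforts': array([-2.41793219e-03, -5.82719028e+01,  2.93055797e+01,  6.99740231e+00,
        6.90367728e-03, -1.02625756e-04]), 'eef_pos': array([ 0.2993158 , -0.60447569,  0.22562677]), 'ee_rot': array([-1.56915694e+00,  1.69095206e-04,  4.59755212e-01]), 'force': array([-0.23367714,  0.22485896,  0.09341968]), 'moment': array([ 0.0164128 , -0.01082928,  0.00911855]), 'width': 0.08789197521816386}
scene {'fx': 434.8386959081834, 'fy': 434.8386959081834, 'cx': 252.3860353421688, 'cy': 190.28001751069453, 'k1': -0.0452210059422948, 'cam_to_world': array([[ 1.38137481e-03,  7.70170540e-01, -6.37836524e-01,
         1.36814786e+00],
       [ 9.99998560e-01, -4.35053010e-04,  1.64040122e-03,
        -1.05514793e-01],
       [ 9.85895995e-04, -6.37837871e-01, -7.70170032e-01,
         1.03838728e+00],
       [ 0.00000000e+00,  0.00000000e+00,  0.0
[... 225 characters left out ...]
0.14140975,  0.4165053 ],
       [-0.99985864,  0.01423704,  0.00894508, -0.09843075],
       [-0.0108677 , -0.141275  , -0.98991074,  1.06295076],
       [ 0.        ,  0.        ,  0.        ,  1.        ]])}
wrist {'fx': 275.50086360584163, 'fy': 275.50086360584163, 'cx': 257.4039702376361, 'cy': 189.76332954766437, 'k1': -0.004559321124545381, 'mount': array([[ 3.76176788e-04,  9.54933136e-01,  2.96820760e-01,
        -7.98155246e-02],
       [-7.20272936e-05, -2.96820755e-01,  9.54933209e-01,
        -1.58247309e-01],
       [ 9.99999927e-01, -3.80602903e-04, -4.28758286e-05,
        -2.51812576e-04],
       [ 0.00000000e+00,  0.00000000e+00,  0.00000000e+00,
         1.00000000e+00]])}
```

View pics/scene0.png

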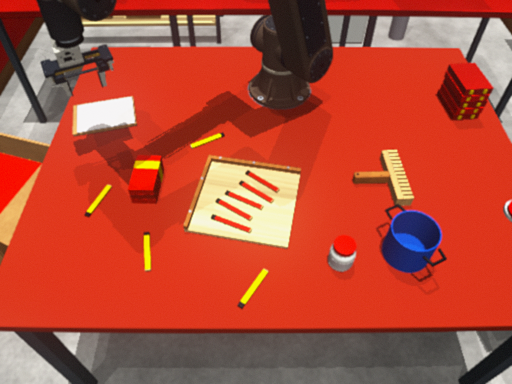

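View pics/top0.png

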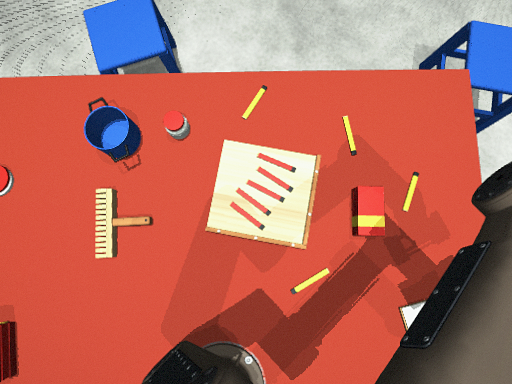

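View pics/wrist0.png

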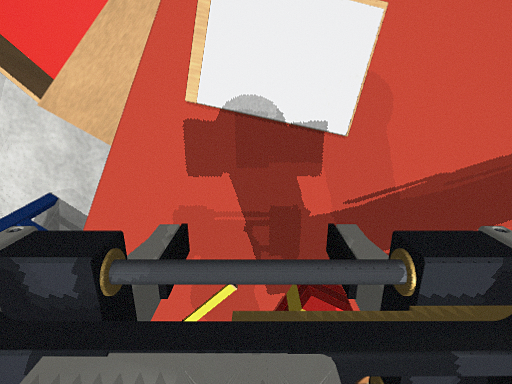

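```bash
cat > h.py <<'E'
import numpy as np, cv2
from station import arm
from scipy.spatial.transform import Rotation as R
def rays(f,uv):
    K=np.array([[f["fx"],0,f["cx"]],[0,f["fy"],f["cy"]],[0,0,1]])
    d=np.array([f["k1"],0,0,0,0.])
    n=cv2.undistortPoints(np.asarray(uv,float).reshape(-1,1,2),K,d).reshape(-1,2)
    return np.c_[n,np.ones(len(n))]
def c2w(f,st=None):
    if "cam_to_world" in f: return f["cam_to_world"]
    T=np.eye(4);T[:3,:3]=R.from_euler("xyz",st["ee_rot"]).as_matrix();T[:3,3]=st["eef_pos"]
    return T@f["mount"]
def plane(f,uv,z,st=None):
    M=c2w(f,st); r=rays(f,uv)@M[:3,:3].T; o=M[:3,3]
    return o+r*((z-o[2])/r[:,2])[:,None]
def depth(f,uv,st=None):
    M=c2w(f,st); uv=np.asarray(uv,int).reshape(-1,2); z=f["z_map"][uv[:,1],uv[:,0]]
    return (rays(f,uv)*z[:,None])@M[:3,:3].T+M[:3,3]
def proj(f,P,st=None):
    M=np.linalg.inv(c2w(f,st)); p=np.atleast_2d(P)@M[:3,:3].T+M[:3,3]
    K=np.array([[f["fx"],0,f["cx"]],[0,f["fy"],f["cy"]],[0,0,1]])
    return cv2.projectPoints(p,np.zeros(3),np.zeros(3),K,np.array([f["k1"],0,0,0,0.]))[0].reshape(-1,2)
def snap(n,name):
    st=arm.get_state(); f=arm.grab_frame(n); cv2.imwrite(f"pics/{name}.png",f["pixels"][:,:,::-1]); return f,st
def up(img,x0,y0,x1,y1,k): return cv2.resize(img[y0:y1,x0:x1],None,fx=k,fy=k,interpolation=cv2.INTER_CUBIC)
E
python3 - <<'E'
from h import *
out=[]
f,st=snap("top","top1")
im=f["pixels"][:,:,::-1].copy()
hsv=cv2.cvtColor(im,cv2.COLOR_BGR2HSV)
wood=cv2.inRange(hsv,(10,20,120),(32,190,255))
cs,_=cv2.findContours(wood,cv2.RETR_EXTERNAL,cv2.CHAIN_APPROX_NONE)
for c in cs:
    if cv2.contourArea(c)>300:
        r=cv2.minAreaRect(c); print(cv2.contourArea(c),r,cv2.boxPoints(r).round(1).tolist())
cv2.imwrite("pics/a1.png",up(im,190,120,340,270,4)); cv2.imwrite("pics/a2.png",up(im,70,80,220,270,3))
np.savez("top1.npz",**f)
f,st=snap("scene","scene1"); np.savez("scene1.npz",**f)
im=f["pixels"][:,:,::-1].copy()
cv2.imwrite("pics/a3.png",up(im,170,140,320,260,5))
E
```

```text
1167.5 ((121.99998474121094, 222.49996948242188), (53.99999237060547, 68.99998474121094), 0.0) [[95.0, 257.0], [95.0, 188.0], [149.0, 188.0], [149.0, 257.0]]
5021.5 ((263.5, 193.0), (102.59081268310547, 94.98817443847656), 10.304845809936523) [[204.5, 230.60000610351562], [221.5, 137.10000610351562], [322.5, 155.39999389648438], [305.5, 248.89999389648438]]
```

View pics/a1.png

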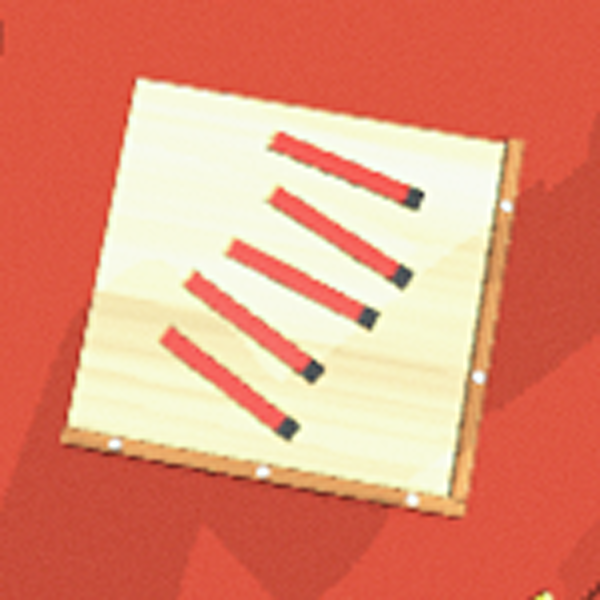

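View pics/a2.png

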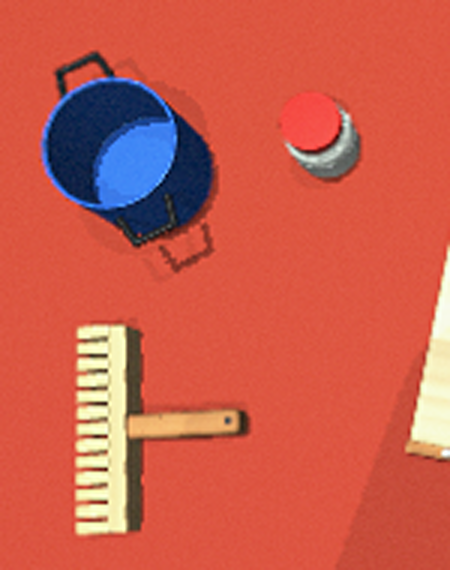

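View pics/a3.png

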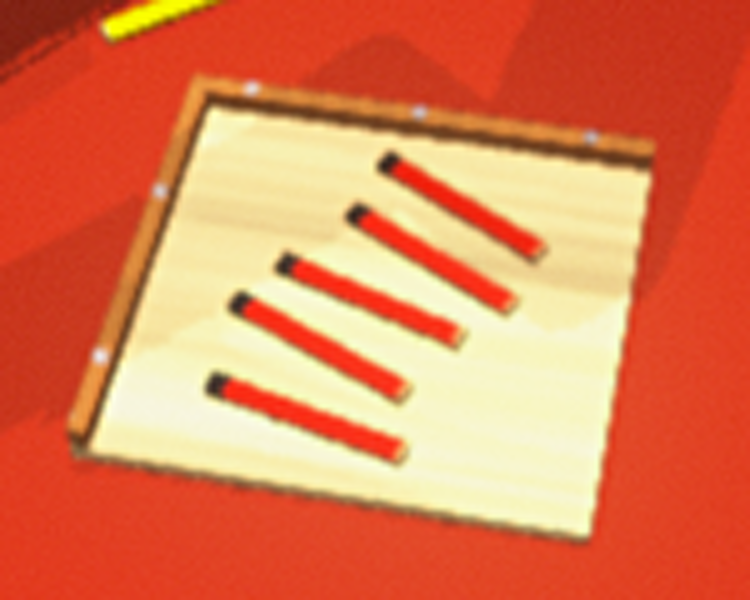

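```bash
cat >> h.py <<'E'
def L(n): return dict(np.load(n))
E
python3 - <<'E'
from h import *
from scipy.optimize import least_squares
t=L("top1.npz"); s=L("scene1.npz")
a=lambda p:(np.array(p)+.5)/4-.5+[190,120]
b=lambda p:(np.array(p)+.5)/5-.5+[170,140]
T=[((137,79),(142.5,150,12)),((524,140),(142.5,-150,30)),((463,516),(-142.5,-150,30)),((66,429),(-130,150,30))]
S=[((197,76),(-142.5,-150,30)),((655,143),(-142.5,150,30)),((592,538),(142.5,150,12)),((70,433),(142.5,-150,30))]
W=[];B=[]
for p,q in T: W.append(plane(t,[a(p)],q[2]/1e3)[0]);B.append(q)
nT=len(W)
for p,q in S: W.append(plane(s,[b(p)],q[2]/1e3)[0]);B.append(q)
W=np.array(W);B=np.array(B)/1e3
def res(v,W=W,B=B):
    c,sn=np.cos(v[2]),np.sin(v[2]); return ((B[:,:2]@np.array([[c,sn],[-sn,c]])+v[:2])-W[:,:2]).ravel()
for sl in (slice(0,nT),slice(nT,8),slice(0,8)):
    r=least_squares(lambda v:res(v,W[sl],B[sl]),[.45,-.1,0]); print(r.x, (r.fun*1e3).round(1))
c=lambda p:(np.array(p)+.5)/3-.5+[70,80]
for nm,p in dict(tipA=(77,326),tipB=(77,533),hA=(127,325),hB=(127,532),hend=(241,421),hroot=(128,427)).items(): print(nm,plane(t,[c(p)],.036)[0].round(4))
for uv in [(115,222),(130,222),(145,221)]: print(depth(t,[uv])[0].round(4))
# tub, jar
print("tub rim",plane(t,[c((110,145))],.11),"jar lid",plane(t,[c((311,120))],.085))
E
```

```text
[ 0.55185538 -0.12658631 -0.19049154] [-0.   1.1  0.2 -0.6 -1.3 -2.2  1.1  1.7]
[ 0.55356397 -0.12439675 -0.1940336 ] [ 0.7 -0.7 -0.3  1.8 -0.4  0.3 -0.  -1.4]
[ 0.55271022 -0.12548871 -0.19232845] [ 1.   1.9  0.8  0.3 -0.7 -0.7  2.3  2.9  0.1 -2.1 -1.4  0.6 -1.5 -0.5
 -0.6 -2.3]
tipA [0.5695 0.3751 0.036 ]
tipB [0.3669 0.3654 0.036 ]
hA [0.5698 0.3247 0.036 ]
hB [0.3675 0.3163 0.036 ]
hend [0.4733 0.208  0.036 ]
hroot [0.4687 0.3194 0.036 ]
[0.4687 0.3117 0.0354]
[0.4682 0.2676 0.0343]
[0.4705 0.2222 0.0376]
tub rim [[0.73116835 0.31832909 0.11      ]] jar lid [[0.76077119 0.13338572 0.085     ]]
```

```bash
cat >> h.py <<'E'
def Rt(psi,th=0): # yaw deg, tilt deg about tool z
    return (R.from_euler("z",psi,degrees=True)*R.from_euler("x",-90,degrees=True)*R.from_euler("z",th,degrees=True))
def plan(way,step=40.,ang=7.0,st=None):
    """way: list of (pos,Rotation). prints rows in tool frame, ideal propagation"""
    st=st or arm.get_state(); p=st["eef_pos"].copy(); r=R.from_euler("xyz",st["ee_rot"])
    for P,Q in way:
        P=np.array(P,float)
        dl=np.linalg.norm(P-p)*1e3; da=np.degrees((r.inv()*Q).magnitude())
        n=max(1,int(np.ceil(max(dl/step,da/ang)))); print("-- to",P.round(3),"rows",n)
        for k in range(n):
            rem=n-k
            dp=(r.inv().apply(P-p)*1e3/rem).round(1); rv=(np.degrees((r.inv()*Q).as_rotvec())/rem).round(2)
            print('{"dp":%s,"rotation":%s},'%(dp.tolist(),rv.tolist()))
            p=p+r.apply(dp/1e3); r=r*R.from_rotvec(rv,degrees=True)
def show():
    s=arm.get_state(); r=R.from_euler("xyz",s["ee_rot"]).as_matrix()
    print("t %.2f"%s["t"],"p",s["eef_pos"].round(4),"appr",r[:,1].round(3),"jaw",r[:,2].round(3),"q",s["q"].round(2),"F",s["force"].round(2),"w",round(s["width"],4))
E
python3 - <<'E'
from h import *
plan([((.5,-.2,.24),Rt(60)),((.48,.12,.18),Rt(92.3,-20)),((.471,.205,.078),Rt(92.3,-45))])
E
```

```text
-- to [ 0.5  -0.2   0.24] rows 12
{"dp":[29.9, -1.1, 22.8],"rotation":[-0.0, -2.8, 0.0]},
{"dp":[31.0, -1.1, 21.3],"rotation":[-0.0, -2.81, 0.0]},
{"dp":[32.0, -1.2, 19.8],"rotation":[-0.0, -2.8, 0.0]},
{"dp":[33.0, -1.1, 18.2],"rotation":[-0.0, -2.81, 0.0]},
{"dp":[33.8, -1.2, 16.5],"rotation":[-0.01, -2.8, 0.0]},
{"dp":[34.6, -1.1, 14.9],"rotation":[-0.0, -2.81, 0.0]},
{"dp":[35.3, -1.2, 13.2],"rotation":[-0.01, -2.8, 0.0]},
{"dp":[35.9, -1.1, 11.4],"rotation":[-0.0, -2.81, 0.0]},
{"dp":[36.4, -1.2, 9.6],"rotation":[-0.01, -2.8, 0.0]},
{"dp":[36.8, -1.2, 7.9],"rotation":[-0.0, -2.81, 0.0]},
{"dp":[37.1, -1.1, 6.0],"rotation":[-0.01, -2.8, 0.01]},
{"dp":[37.4, -1.2, 4.2],"rotation":[-0.0, -2.81, 0.0]},
-- to [0.48 0.12 0.18] rows 9
{"dp":[29.7, 6.7, 19.7],"rotation":[0.63, -3.55, -2.16]},
{"dp":[30.6, 8.0, 17.8],"rotation":[0.63, -3.55, -2.16]},
{"dp":[31.3, 9.4, 15.7],"rotation":[0.62, -3.55, -2.16]},
{"dp":[31.8, 10.7, 13.7],"rotation":[0.63, -3.55, -2.16]},
{"dp":[32.2, 12.1, 11.6],"rotation":[0.62, -3.55, -2.16]},
{"dp":[32.3, 13.4, 9.4],"rotation":[0.63, -3.55, -2.17]},
{"dp":[32.3, 14.7, 7.3],"rotation":[0.62, -3.56, -2.16]},
{"dp":[32.1, 15.9, 5.1],"rotation":[0.63, -3.55, -2.17]},
{"dp":[31.8, 17.2, 2.9],"rotation":[0.62, -3.56, -2.16]},
-- to [0.471 0.205 0.078] rows 4
{"dp":[11.3, 31.3, 1.4],"rotation":[0.0, 0.0, -6.25]},
{"dp":[7.8, 32.3, 1.4],"rotation":[0.0, 0.0, -6.25]},
{"dp":[4.3, 33.0, 1.4],"rotation":[0.0, 0.0, -6.25]},
{"dp":[0.7, 33.2, 1.4],"rotation":[0.0, 0.01, -6.25]},
```

Request:
move_arm:
  deltas:
    - {"dp": [30,-1,23],"rotation": [0,-2.8,0]}
    - {"dp": [31,-1,21],"rotation": [0,-2.8,0]}
    - {"dp": [32,-1,20],"rotation": [0,-2.8,0]}
    - {"dp": [33,-1,18],"rotation": [0,-2.8,0]}
    - {"dp": [34,-1,16],"rotation": [0,-2.8,0]}

```text
t: 0.67
eef_pos: [0.3817, -0.436, 0.2276]
ee_rot: [-1.566, 0.002, 0.703]
force: [1.7, 0.3, 1.1]
width: 0.0875
```

Request:
move_arm:
  deltas:
    - {"dp": [35,-1,15],"rotation": [0,-2.8,0]}
    - {"dp": [35,-1,13],"rotation": [0,-2.8,0]}
    - {"dp": [36,-1,11],"rotation": [0,-2.8,0]}
    - {"dp": [36,-1,10],"rotation": [0,-2.8,0]}
    - {"dp": [37,-1,8],"rotation": [0,-2.8,0]}

```text
t: 1.08
eef_pos: [0.4669, -0.2585, 0.2333]
ee_rot: [-1.566, -0.0, 0.959]
force: [1.5, -0.1, 0.3]
width: 0.0876
```

```bash
python3 - <<'E'
from h import *
show()
plan([((.48,.12,.18),Rt(92.3,-20)),((.471,.205,.078),Rt(92.3,-45))])
E
```

```text
t 1.08 p [ 0.4669 -0.2585  0.2333] appr [-0.004  0.003 -1.   ] jaw [-0.818  0.575  0.004] q [-0.14  0.12 -0.28 -0.   -1.17 -0.47] F [ 1.45 -0.1   0.3 ] w 0.0876
-- to [0.48 0.12 0.18] rows 10
{"dp":[31.7, 5.4, 20.7],"rotation":[0.63, -3.7, -1.92]},
{"dp":[32.8, 6.7, 18.5],"rotation":[0.63, -3.7, -1.92]},
{"dp":[33.7, 8.0, 16.3],"rotation":[0.63, -3.7, -1.92]},
{"dp":[34.3, 9.3, 14.0],"rotation":[0.63, -3.71, -1.92]},
{"dp":[34.8, 10.7, 11.6],"rotation":[0.63, -3.7, -1.92]},
{"dp":[35.1, 11.9, 9.2],"rotation":[0.63, -3.71, -1.92]},
{"dp":[35.3, 13.2, 6.8],"rotation":[0.63, -3.7, -1.92]},
{"dp":[35.1, 14.5, 4.4],"rotation":[0.63, -3.71, -1.92]},
{"dp":[34.9, 15.6, 2.0],"rotation":[0.62, -3.7, -1.91]},
{"dp":[34.3, 16.8, -0.4],"rotation":[0.63, -3.71, -1.92]},
-- to [0.471 0.205 0.078] rows 4
{"dp":[11.3, 31.3, 1.4],"rotation":[-0.0, 0.0, -6.25]},
{"dp":[7.9, 32.3, 1.4],"rotation":[-0.0, 0.0, -6.25]},
{"dp":[4.3, 33.0, 1.4],"rotation":[-0.0, 0.0, -6.25]},
{"dp":[0.7, 33.2, 1.4],"rotation":[-0.0, 0.0, -6.25]},
```

Request:
move_arm:
  deltas:
    - {"dp": [32,5,21],"rotation": [0.6,-3.7,-1.9]}
    - {"dp": [33,7,19],"rotation": [0.6,-3.7,-1.9]}
    - {"dp": [34,8,16],"rotation": [0.6,-3.7,-1.9]}
    - {"dp": [34,9,14],"rotation": [0.6,-3.7,-1.9]}
    - {"dp": [35,11,12],"rotation": [0.6,-3.7,-1.9]}

```text
t: 1.5
eef_pos: [0.4741, -0.0576, 0.2075]
ee_rot: [-1.546, -0.179, 1.3]
force: [0.0, -1.0, 0.6]
width: 0.0876
```

Request:
move_arm:
  deltas:
    - {"dp": [35,12,9],"rotation": [0.6,-3.7,-1.9]}
    - {"dp": [35,13,7],"rotation": [0.6,-3.7,-1.9]}
    - {"dp": [35,14,4],"rotation": [0.6,-3.7,-1.9]}
    - {"dp": [35,16,2],"rotation": [0.6,-3.7,-1.9]}
    - {"dp": [34,17,0],"rotation": [0.6,-3.7,-1.9]}

```text
t: 1.92
eef_pos: [0.4741, 0.141, 0.1826]
ee_rot: [-1.588, -0.358, 1.652]
force: [-0.1, -1.1, 0.2]
width: 0.0879
```

```bash
python3 - <<'E'
from h import *
show()
plan([((.471,.205,.078),Rt(92.3,-45))])
E
```

```text
t 1.92 p [0.4741 0.141  0.1826] appr [-0.011  0.351 -0.936] jaw [-0.997 -0.075 -0.016] q [ 0.4   0.09 -0.34 -0.39 -1.04 -0.14] F [-0.07 -1.08  0.15] w 0.0879
-- to [0.471 0.205 0.078] rows 4
{"dp":[5.8, 30.1, -0.0],"rotation":[-0.08, 0.55, -6.11]},
{"dp":[2.6, 30.5, 0.1],"rotation":[-0.08, 0.55, -6.11]},
{"dp":[-0.7, 30.7, 0.1],"rotation":[-0.08, 0.55, -6.12]},
{"dp":[-3.9, 30.4, 0.1],"rotation":[-0.08, 0.55, -6.11]},
```

Request:
move_arm:
  deltas:
    - {"dp": [6,30,0],"rotation": [0,0.5,-6.1]}
    - {"dp": [2.5,30,0],"rotation": [0,0.5,-6.1]}
    - {"dp": [-1,31,0],"rotation": [0,0.5,-6.1]}
    - {"dp": [-4,30,0],"rotation": [0,0.5,-6.1]}

```text
t: 2.25
eef_pos: [0.476, 0.2231, 0.0877]
ee_rot: [-1.613, -0.802, 1.673]
force: [-0.5, -0.9, -1.2]
width: 0.0878
```

```bash
python3 - <<'E'
from h import *
show()
plan([((.4714,.2684,.0146),Rt(92.3,-45))],step=30)
f,st=snap("wrist","w2"); f,st=snap("scene","s2")
E
```

```text
t 2.25 p [0.476  0.2231 0.0877] appr [-0.032  0.719 -0.695] jaw [-0.997 -0.072 -0.029] q [ 0.13  0.36 -0.31 -0.96 -1.07  0.52] F [-0.5  -0.93 -1.18] w 0.0878
-- to [0.471 0.268 0.015] rows 3
{"dp":[-7.0, 27.8, 1.1],"rotation":[-0.05, 0.83, 0.33]},
{"dp":[-6.8, 27.9, 1.1],"rotation":[-0.05, 0.83, 0.33]},
{"dp":[-6.6, 27.9, 1.0],"rotation":[-0.05, 0.83, 0.33]},
```

View pics/w2.png

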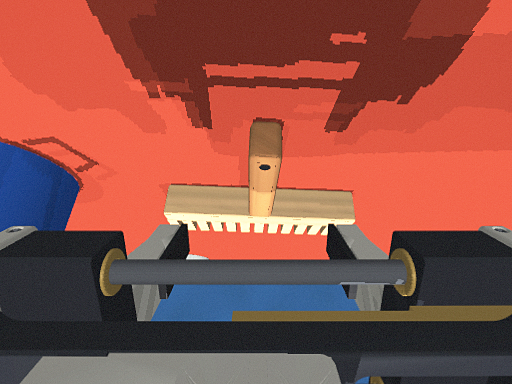

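View pics/s2.png

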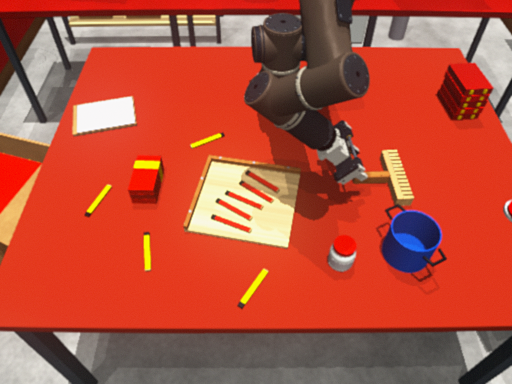

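Request:
move_arm:
  deltas:
    - {"dp": [-7,28,1],"rotation": [0,0.8,0.3]}
    - {"dp": [-7,28,1],"rotation": [0,0.8,0.3]}
    - {"dp": [-3,14,0.5],"rotation": [0,0.4,0]}

```text
t: 2.6
eef_pos: [0.4703, 0.2525, 0.0161]
ee_rot: [-1.539, -0.777, 1.585]
force: [-0.1, 0.4, 0.2]
width: 0.0877
```

```bash
python3 - <<'E'
from h import *
show()
plan([((.4714,.2684,.0146),Rt(92.3,-45))],step=30)
E
```

```text
t 2.60 p [0.4703 0.2525 0.0161] appr [-0.041  0.7   -0.713] jaw [-0.999 -0.036  0.022] q [ 0.18  0.47 -0.34 -1.02 -0.96  0.55] F [-0.1   0.41  0.15] w 0.0877
-- to [0.471 0.268 0.015] rows 1
{"dp":[10.3, 12.2, -1.7],"rotation":[-0.73, -1.08, -0.49]},
```

Request:
move_arm:
  deltas:
    - {"dp": [8,8,-1],"rotation": [-0.7,-0.5,0]}

```text
t: 2.68
eef_pos: [0.4705, 0.2633, 0.0155]
ee_rot: [-1.558, -0.774, 1.596]
force: [-0.4, -0.8, 0.6]
width: 0.0877
```

Request:
move_arm:
  deltas:
    - {"dp": [0,0,0],"rotation": [0,0,0]}
    - {"dp": [0,0,0],"rotation": [0,0,0]}
    - {"dp": [0,0,0],"rotation": [0,0,0]}
    - {"dp": [0,0,0],"rotation": [0,0,0]}
    - {"dp": [0,0,0],"rotation": [0,0,0]}
  jaw: 255
  squeeze: 50

```text
t: 3.1
eef_pos: [0.4735, 0.2657, 0.0263]
ee_rot: [-1.583, -0.772, 1.619]
force: [0.3, 0.8, 0.1]
width: 0.0599
```

```bash
python3 - <<'E'
from h import *
show()
E
```

```text
t 3.10 p [0.4735 0.2657 0.0263] appr [-0.022  0.697 -0.716] jaw [-0.999 -0.04  -0.009] q [ 0.21  0.45 -0.34 -1.03 -0.93  0.54] F [0.29 0.8  0.07] w 0.0599
```

Request:
move_arm:
  deltas:
    - {"dp": [-8,8,0],"rotation": [0,0,0]}
    - {"dp": [0,0,0],"rotation": [0,0,0]}

```text
t: 3.27
eef_pos: [0.4751, 0.2652, 0.0175]
ee_rot: [-1.59, -0.773, 1.625]
force: [-1.0, -0.3, -0.4]
width: 0.0464
```

```bash
python3 - <<'E'
from h import *
show()
E
```

```text
t 3.27 p [0.4751 0.2652 0.0175] appr [-0.018  0.698 -0.716] jaw [-0.999 -0.04  -0.014] q [ 0.21  0.46 -0.34 -1.04 -0.92  0.56] F [-0.96 -0.35 -0.38] w 0.0464
```

Request:
move_arm:
  deltas:
    - {"dp": [0,0,2],"rotation": [0,0,0]}
    - {"dp": [0,0,0],"rotation": [0,0,0]}
    - {"dp": [0,0,0],"rotation": [0,0,0]}

```text
t: 3.52
eef_pos: [0.4737, 0.2644, 0.0191]
ee_rot: [-1.592, -0.773, 1.625]
force: [-1.1, 0.3, -0.9]
width: 0.0263
```

Request:
move_arm:
  deltas:
    - {"dp": [0,0,0],"rotation": [0,0,0]}
    - {"dp": [0,0,0],"rotation": [0,0,0]}
    - {"dp": [0,0,0],"rotation": [0,0,0]}

```text
t: 3.77
eef_pos: [0.4734, 0.2642, 0.0194]
ee_rot: [-1.591, -0.773, 1.624]
force: [-0.3, -0.2, -2.1]
width: 0.0236
```

```bash
python3 - <<'E'
from h import *
show()
f,st=snap("scene","s3");cv2.imwrite("pics/s3c.png",up(f["pixels"][:,:,::-1],300,100,450,220,5))
E
```

```text
t 3.77 p [0.4734 0.2642 0.0194] appr [-0.017  0.698 -0.716] jaw [-0.999 -0.039 -0.015] q [ 0.21  0.46 -0.34 -1.04 -0.92  0.56] F [-0.32 -0.17 -2.1 ] w 0.0236
```

View pics/s3c.png

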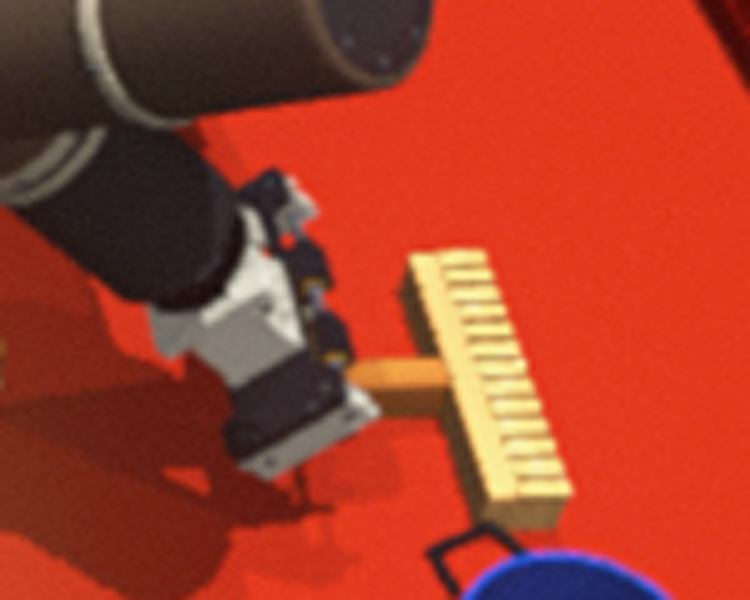

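```bash
python3 - <<'E'
from h import *
st=arm.get_state(); r=R.from_euler("xyz",st["ee_rot"])
ax=np.array([np.cos(np.radians(2.4)),np.sin(np.radians(2.4)),0])
W=lambda a:R.from_rotvec(-ax*a,degrees=True)*r
plan([((.473,.262,.06),W(5)),((.473,.255,.12),W(30)),((.473,.25,.15),W(60)),((.473,.25,.15),W(90))],step=25,ang=6.5)
E
```

```text
-- to [0.473 0.262 0.06 ] rows 2
{"dp":[13.4, -15.3, -0.0],"rotation":[0.02, -0.03, 2.5]},
{"dp":[12.7, -15.9, -0.1],"rotation":[0.02, -0.03, 2.5]},
-- to [0.473 0.255 0.12 ] rows 4
{"dp":[8.2, -12.7, -0.1],"rotation":[0.05, -0.08, 6.25]},
{"dp":[6.7, -13.5, -0.2],"rotation":[0.05, -0.08, 6.25]},
{"dp":[5.2, -14.2, -0.1],"rotation":[0.05, -0.08, 6.25]},
{"dp":[3.6, -14.7, -0.1],"rotation":[0.05, -0.08, 6.25]},
-- to [0.473 0.25  0.15 ] rows 5
{"dp":[0.5, -6.1, -0.0],"rotation":[0.05, -0.08, 6.0]},
{"dp":[-0.1, -6.1, -0.1],"rotation":[0.05, -0.07, 6.0]},
{"dp":[-0.8, -6.0, -0.0],"rotation":[0.04, -0.07, 6.0]},
{"dp":[-1.4, -5.9, -0.0],"rotation":[0.05, -0.08, 6.0]},
{"dp":[-2.0, -5.7, -0.1],"rotation":[0.04, -0.07, 5.99]},
-- to [0.473 0.25  0.15 ] rows 5
{"dp":[0.0, -0.0, 0.0],"rotation":[0.05, -0.08, 6.0]},
{"dp":[0.0, -0.0, 0.0],"rotation":[0.05, -0.08, 6.0]},
{"dp":[0.0, -0.0, 0.0],"rotation":[0.05, -0.07, 6.0]},
{"dp":[0.0, -0.0, 0.0],"rotation":[0.04, -0.08, 6.0]},
{"dp":[0.0, -0.1, 0.0],"rotation":[0.05, -0.07, 6.0]},
```

Request:
move_arm:
  deltas:
    - {"dp": [13,-15,0],"rotation": [0,0,2.5]}
    - {"dp": [13,-16,0],"rotation": [0,0,2.5]}
    - {"dp": [8,-13,0],"rotation": [0,0,6.2]}
    - {"dp": [7,-14,0],"rotation": [0,0,6.2]}
    - {"dp": [5,-14,0],"rotation": [0,0,6.2]}

```text
t: 4.23
eef_pos: [0.4714, 0.2504, 0.0914]
ee_rot: [-1.567, -0.4, 1.599]
force: [-1.2, -2.1, -4.3]
width: 0.0239
```

```bash
python3 - <<'E'
from h import *
show()
f,st=snap("scene","s4");cv2.imwrite("pics/s4c.png",up(f["pixels"][:,:,::-1],300,100,450,220,5))
E
```

```text
t 4.23 p [0.4714 0.2504 0.0914] appr [-0.014  0.389 -0.921] jaw [-1.    -0.03   0.003] q [ 0.57  0.23 -0.4  -0.49 -0.79 -0.22] F [-1.17 -2.07 -4.32] w 0.0239
```

View pics/s4c.png

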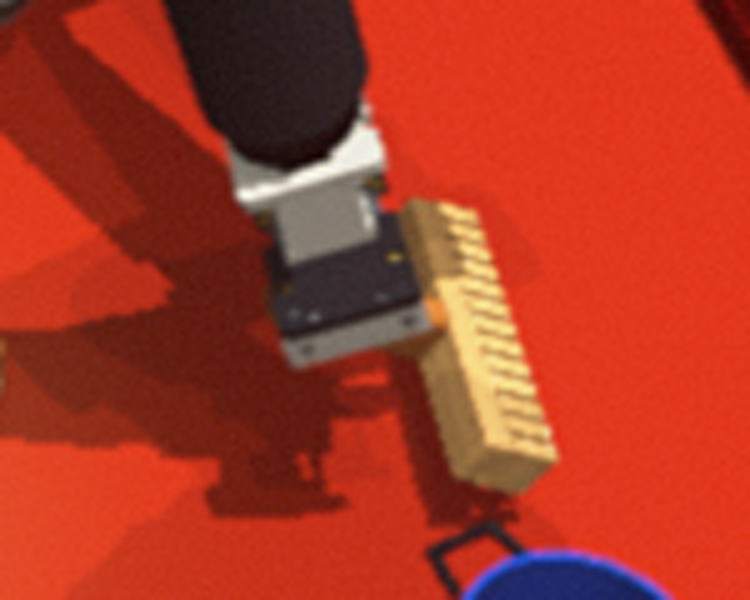

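Request:
move_arm:
  deltas:
    - {"dp": [3,-15,0],"rotation": [0,0,6.5]}
    - {"dp": [1,-13,0],"rotation": [0,0,6.5]}
    - {"dp": [0,-13,0],"rotation": [0,0,6.5]}
    - {"dp": [-2,-12,0],"rotation": [0,0,6.5]}
    - {"dp": [-3,-10,0],"rotation": [0,0,6.5]}

```text
t: 4.7
eef_pos: [0.4702, 0.2366, 0.1567]
ee_rot: [-1.572, 0.163, 1.6]
force: [-0.1, -0.2, -4.6]
width: 0.0238
```

Request:
move_arm:
  deltas:
    - {"dp": [0,0,0],"rotation": [0,0,6.5]}
    - {"dp": [0,0,0],"rotation": [0,0,6.5]}
    - {"dp": [0,0,0],"rotation": [0,0,6.5]}

```text
t: 4.95
eef_pos: [0.471, 0.2386, 0.1622]
ee_rot: [-1.581, 0.512, 1.597]
force: [-0.2, -0.3, -3.3]
width: 0.0236
```

```bash
python3 - <<'E'
from h import *
show()
f,st=snap("scene","s5");cv2.imwrite("pics/s5c.png",up(f["pixels"][:,:,::-1],300,100,450,220,5))
E
```

```text
t 4.95 p [0.471  0.2386 0.1622] appr [ 0.023 -0.489 -0.872] jaw [-0.999 -0.031 -0.009] q [ 1.04  0.37 -0.36  0.28 -1.29 -1.15] F [-0.22 -0.27 -3.26] w 0.0236
```

View pics/s5c.png

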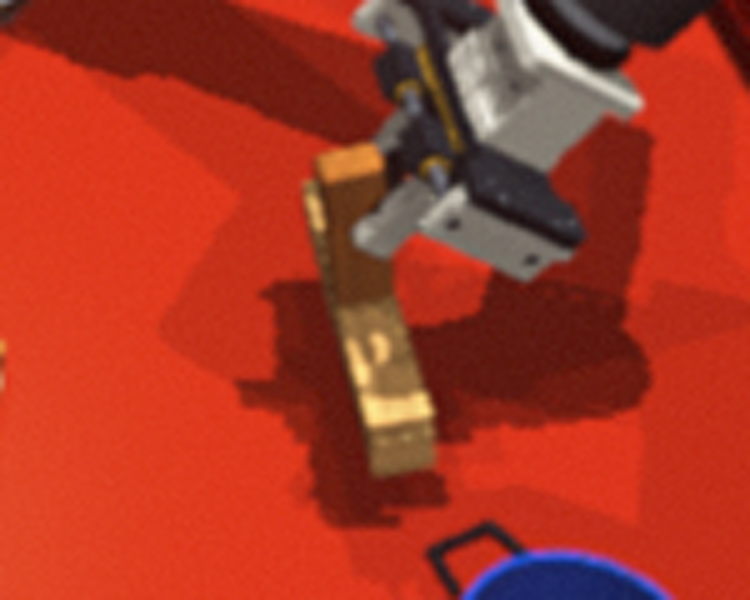

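Request:
move_arm:
  deltas:
    - {"dp": [0,0,0],"rotation": [0,0,5.5]}
    - {"dp": [0,0,0],"rotation": [0,0,5.5]}
    - {"dp": [0,0,0],"rotation": [0,0,3.5]}
    - {"dp": [0,0,0],"rotation": [0,0,0]}

```text
t: 5.33
eef_pos: [0.4689, 0.2412, 0.1552]
ee_rot: [-1.57, 0.79, 1.608]
force: [0.5, 0.4, -3.0]
width: 0.0239
```

```bash
python3 - <<'E'
from h import *
show()
f,st=snap("scene","s6");cv2.imwrite("pics/s6c.png",up(f["pixels"][:,:,::-1],300,100,450,220,5));np.savez("s6.npz",**f)
f,st=snap("top","t6");cv2.imwrite("pics/t6c.png",up(f["pixels"][:,:,::-1],70,150,220,270,5));np.savez("t6.npz",**f)
E
```

```text
t 5.33 p [0.4689 0.2412 0.1552] appr [ 0.025 -0.71  -0.704] jaw [-0.999 -0.036  0.001] q [ 1.1   0.52 -0.31  0.35 -1.47 -1.24] F [ 0.48  0.36 -3.  ] w 0.0239
```

View pics/s6c.png

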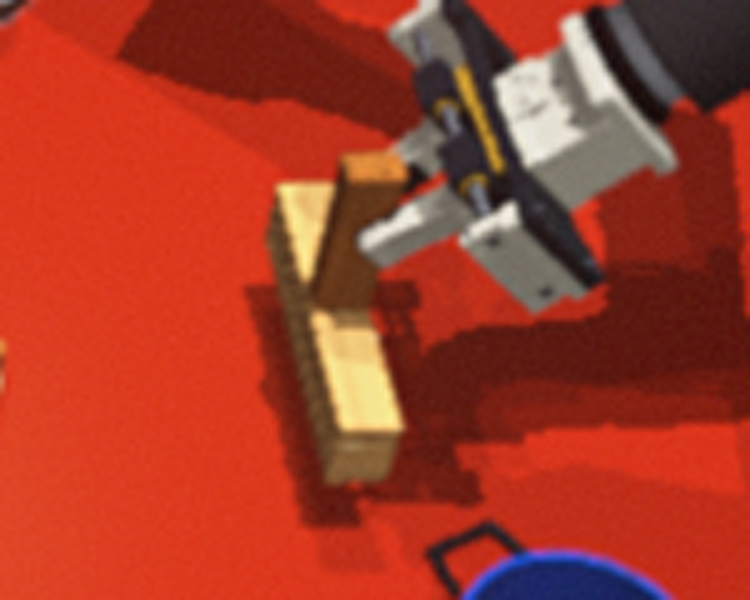

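View pics/t6c.png

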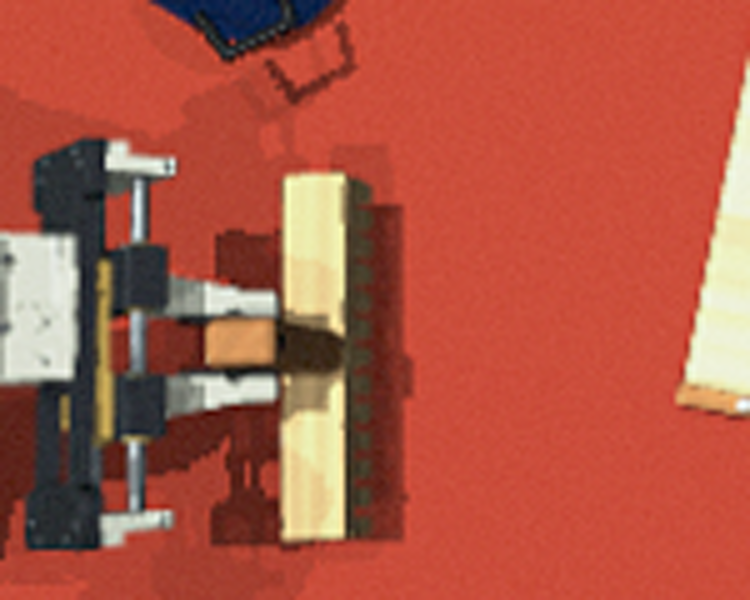

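```bash
cat >> h.py <<'E'
def px(p,x0,y0,k): return (np.array(p)+.5)/k-.5+[x0,y0]
E
python3 - <<'E'
from h import *
t=L("t6.npz")
for nm,p in dict(top=(240,342),headA=(314,220),headB=(314,510),h2=(295,250),h3=(335,250)).items():
    uv=px(p,70,150,5).round(); print(nm,depth(t,[uv])[0].round(4))
for nm,p in dict(topcorners=[(205,320),(275,320),(275,366),(205,366)]).items(): print(plane(t,[px(q,70,150,5) for q in p],.20).round(4))
E
```

```text
top [0.4699 0.2379 0.2027]
headA [0.5436 0.2442 0.0919]
headB [0.3833 0.2371 0.0968]
h2 [0.5261 0.25   0.0976]
h3 [0.5261 0.2282 0.0956]
[[0.4812 0.2579 0.2   ]
 [0.4808 0.2228 0.2   ]
 [0.4581 0.222  0.2   ]
 [0.4585 0.257  0.2   ]]
```

Request:
move_arm:
  deltas:
    - {"dp": [8,8,0],"rotation": [0,0,0]}
    - {"dp": [8,8,0],"rotation": [0,0,0]}
    - {"dp": [6,6,0],"rotation": [0,0,0]}
    - {"dp": [3,3,0],"rotation": [0,0,0]}

```text
t: 5.77
eef_pos: [0.4696, 0.2404, 0.1196]
ee_rot: [-1.573, 0.771, 1.601]
force: [0.3, -0.3, -3.5]
width: 0.0238
```

```bash
python3 - <<'E'
from h import *
show()
E
```

```text
t 5.77 p [0.4696 0.2404 0.1196] appr [ 0.023 -0.697 -0.717] jaw [-1.    -0.032 -0.002] q [ 1.1   0.55 -0.34  0.35 -1.39 -1.26] F [ 0.31 -0.27 -3.51] w 0.0238
```

Lowered 36 mm; about 7 mm to go, with a slight rotation fix.

Request:
move_arm:
  deltas:
    - {"dp": [2,2,0],"rotation": [0,0,0.7]}
    - {"dp": [1.5,1.5,0],"rotation": [0,0,0.4]}

```text
t: 5.93
eef_pos: [0.4696, 0.2393, 0.1142]
ee_rot: [-1.573, 0.79, 1.599]
force: [-0.0, 0.6, -2.6]
width: 0.0234
```

```bash
python3 - <<'E'
from h import *
show()
E
```

```text
t 5.93 p [0.4696 0.2393 0.1142] appr [ 0.023 -0.71  -0.704] jaw [-1.    -0.03  -0.002] q [ 1.1   0.57 -0.34  0.36 -1.4  -1.27] F [-0.01  0.63 -2.59] w 0.0234
```

Request:
move_arm:
  deltas:
    - {"dp": [1,1,0],"rotation": [0,0,0]}
    - {"dp": [0.7,0.7,0],"rotation": [0,0,0]}
    - {"dp": [0,0,0],"rotation": [0,0,0]}

```text
t: 6.18
eef_pos: [0.4697, 0.2392, 0.1111]
ee_rot: [-1.573, 0.791, 1.599]
force: [0.6, 0.5, -2.8]
width: 0.0234
```

```bash
python3 - <<'E'
from h import *
show()
f,st=snap("top","t7");
p=depth(f,[proj(f,[.4696,.2385,.163])[0].round()]);print(p)
E
```

```text
t 6.18 p [0.4697 0.2392 0.1111] appr [ 0.022 -0.711 -0.703] jaw [-1.    -0.03  -0.002] q [ 1.1   0.57 -0.34  0.36 -1.39 -1.27] F [ 0.61  0.54 -2.83] w 0.0234
[[0.46960131 0.23734207 0.16383417]]
```

Request:
move_arm:
  deltas:
    - {"dp": [1.2,1.2,0],"rotation": [0,0,0]}
    - {"dp": [0.5,0.5,0],"rotation": [0,0,0]}

```text
t: 6.4
eef_pos: [0.4699, 0.2396, 0.1091]
ee_rot: [-1.574, 0.79, 1.599]
force: [0.7, -0.0, -3.0]
width: 0.0233
```

Request:
move_arm:
  deltas:
    - {"dp": [1.2,1.2,0],"rotation": [0,0,0]}
    - {"dp": [0,0,0],"rotation": [0,0,0]}

```text
t: 6.57
eef_pos: [0.47, 0.2398, 0.1085]
ee_rot: [-1.575, 0.791, 1.598]
force: [0.5, -0.1, -3.8]
width: 0.0234
```

Request:
move_arm:
  deltas:
    - {"dp": [1.5,1.5,0],"rotation": [0,0,0]}
    - {"dp": [1,1,0],"rotation": [0,0,0]}

```text
t: 6.73
eef_pos: [0.4702, 0.2401, 0.1082]
ee_rot: [-1.578, 0.793, 1.597]
force: [-3.8, 2.1, 5.8]
width: 0.0239
```

Request:
move_arm:
  deltas:
    - {"dp": [1.5,1.5,0],"rotation": [0,0,0]}
    - {"dp": [0,0,0],"rotation": [0,0,0]}

```text
t: 6.9
eef_pos: [0.4701, 0.2404, 0.1087]
ee_rot: [-1.58, 0.795, 1.597]
force: [0.3, -0.1, -3.1]
width: 0.0236
```

```bash
python3 - <<'E'
from h import *
show()
f,st=snap("scene","s8");cv2.imwrite("pics/s8c.png",up(f["pixels"][:,:,::-1],300,100,450,220,5))
E
```

```text
t 6.90 p [0.4701 0.2404 0.1087] appr [ 0.028 -0.713 -0.7  ] jaw [-0.999 -0.033 -0.006] q [ 1.1   0.58 -0.34  0.36 -1.39 -1.28] F [ 0.26 -0.09 -3.07] w 0.0236
```

View pics/s8c.png

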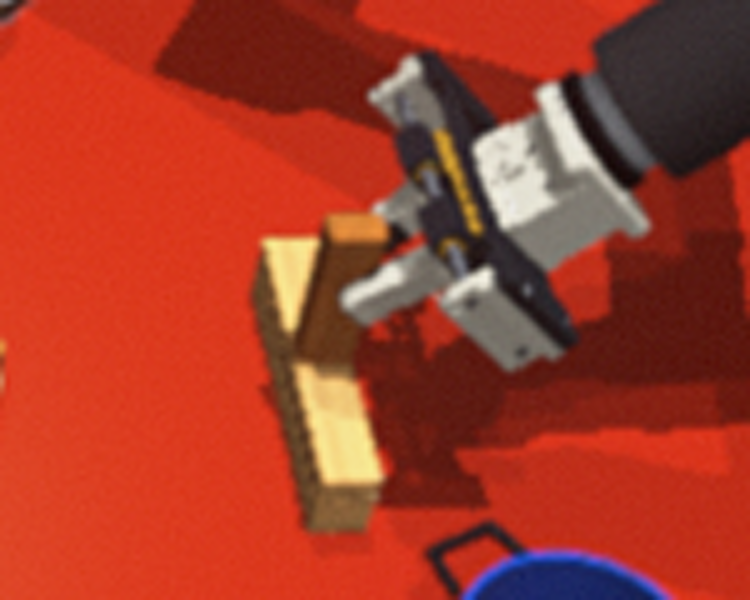

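Request:
move_arm:
  deltas:
    - {"dp": [0.6,0.6,0],"rotation": [0,0,0]}
    - {"dp": [0,0,0],"rotation": [0,0,0]}
    - {"dp": [0,0,0],"rotation": [0,0,0]}
    - {"dp": [0,0,0],"rotation": [0,0,0]}
    - {"dp": [0,0,0],"rotation": [0,0,0]}
  jaw: 0

```text
t: 7.37
eef_pos: [0.4707, 0.2401, 0.1078]
ee_rot: [-1.58, 0.795, 1.597]
force: [0.2, 0.3, 0.0]
width: 0.0516
```

Request:
move_arm:
  deltas:
    - {"dp": [0,0,0],"rotation": [0,0,0]}
    - {"dp": [0,0,0],"rotation": [0,0,0]}
    - {"dp": [0,0,0],"rotation": [0,0,0]}
    - {"dp": [0,0,0],"rotation": [0,0,0]}
    - {"dp": [0,0,0],"rotation": [0,0,0]}

```text
t: 7.78
eef_pos: [0.4708, 0.2398, 0.1076]
ee_rot: [-1.58, 0.796, 1.597]
force: [-0.7, -0.3, 0.4]
width: 0.0839
```

```bash
python3 - <<'E'
from h import *
show()
f,st=snap("scene","s9");cv2.imwrite("pics/s9c.png",up(f["pixels"][:,:,::-1],300,100,450,220,5))
E
```

```text
t 7.78 p [0.4708 0.2398 0.1076] appr [ 0.028 -0.714 -0.7  ] jaw [-0.999 -0.032 -0.007] q [ 1.1   0.58 -0.35  0.36 -1.39 -1.28] F [-0.66 -0.26  0.4 ] w 0.0839
```

View pics/s9c.png

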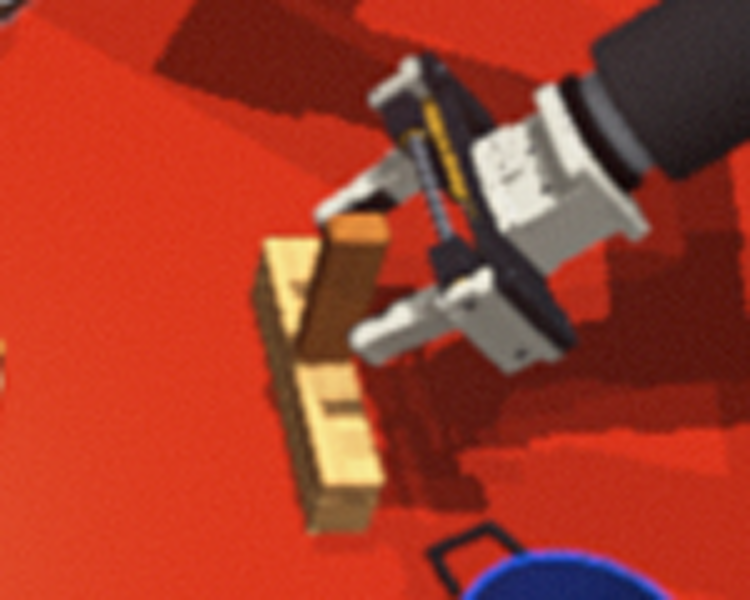

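Request:
move_arm:
  deltas:
    - {"dp": [0,-20,0],"rotation": [0,0,0]}
    - {"dp": [0,-35,0],"rotation": [0,0,0]}
    - {"dp": [0,-40,0],"rotation": [0,0,0]}
    - {"dp": [0,-40,0],"rotation": [0,0,0]}
    - {"dp": [-10,-35,0],"rotation": [0,0,0]}

```text
t: 8.25
eef_pos: [0.4636, 0.3507, 0.2325]
ee_rot: [-1.565, 0.809, 1.601]
force: [0.3, 0.4, -0.3]
width: 0.0874
```

```bash
python3 - <<'E'
from h import *
show()
f,st=snap("top","t10");cv2.imwrite("pics/t10c.png",up(f["pixels"][:,:,::-1],70,150,220,270,5));np.savez("t10.npz",**f)
plan([((.46,.27,.30),Rt(120,10)),((.47,.2385,.26),Rt(182.,0))])
E
```

```text
t 8.25 p [0.4636 0.3507 0.2325] appr [ 0.016 -0.723 -0.69 ] jaw [-1.    -0.026  0.004] q [ 1.18  0.59  0.01  0.3  -1.75 -1.21] F [ 0.34  0.36 -0.28] w 0.0874
-- to [0.46 0.27 0.3 ] rows 7
{"dp":[-14.7, 2.6, 1.1],"rotation":[-1.91, -3.64, -5.04]},
{"dp":[-14.7, 1.3, 2.1],"rotation":[-1.91, -3.64, -5.04]},
{"dp":[-14.6, -0.1, 3.1],"rotation":[-1.91, -3.65, -5.04]},
{"dp":[-14.3, -1.5, 4.0],"rotation":[-1.91, -3.65, -5.03]},
{"dp":[-13.9, -2.9, 4.8],"rotation":[-1.91, -3.64, -5.03]},
{"dp":[-13.2, -4.2, 5.5],"rotation":[-1.92, -3.65, -5.04]},
{"dp":[-12.4, -5.6, 6.1],"rotation":[-1.91, -3.64, -5.03]},
-- to [0.47  0.238 0.26 ] rows 9
{"dp":[-2.8, 5.0, 0.8],"rotation":[-0.6, -6.87, -1.0]},
{"dp":[-2.7, 4.9, 1.2],"rotation":[-0.6, -6.87, -1.0]},
{"dp":[-2.7, 4.9, 1.5],"rotation":[-0.6, -6.87, -1.0]},
{"dp":[-2.5, 4.8, 1.9],"rotation":[-0.6, -6.87, -1.0]},
{"dp":[-2.4, 4.8, 2.3],"rotation":[-0.6, -6.87, -1.0]},
{"dp":[-2.2, 4.7, 2.6],"rotation":[-0.6, -6.87, -1.0]},
{"dp":[-1.9, 4.6, 2.8],"rotation":[-0.61, -6.87, -1.0]},
{"dp":[-1.6, 4.6, 3.1],"rotation":[-0.6, -6.87, -1.0]},
{"dp":[-1.3, 4.5, 3.4],"rotation":[-0.61, -6.88, -1.0]},
```

View pics/t10c.png

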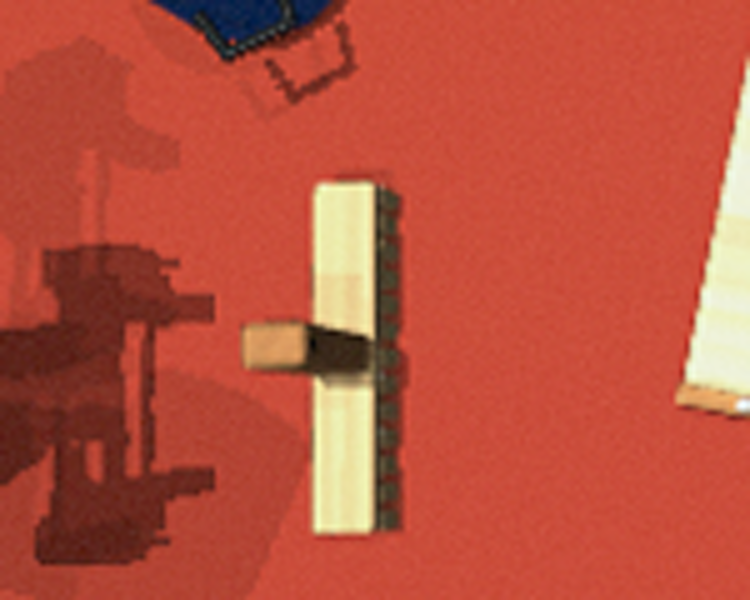

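```bash
python3 - <<'E'
from h import *
t=L("t10.npz")
P=plane(t,[px(q,70,150,5) for q in [(243,324),(307,324),(305,370),(242,369)]],.16);print(P.round(4),P.mean(0))
H=plane(t,[px(q,70,150,5) for q in [(314,182),(376,182),(376,533),(313,533)]],.052);print(H.round(4),H.mean(0))
d=(H[0]+H[1]-H[2]-H[3]);print(np.degrees(np.arctan2(d[1],d[0])),np.linalg.norm(d)/2)
E
```

```text
[[0.4819 0.2544 0.16  ]
 [0.4815 0.2209 0.16  ]
 [0.4578 0.2211 0.16  ]
 [0.4587 0.254  0.16  ]] [0.46996289 0.23761674 0.16      ]
[[0.5725 0.2579 0.052 ]
 [0.5719 0.2212 0.052 ]
 [0.3697 0.2155 0.052 ]
 [0.37   0.2517 0.052 ]] [0.47100447 0.23655918 0.052     ]
1.6952387010674197 0.20246543334885134
```

Request:
move_arm:
  deltas:
    - {"dp": [-15,2,1],"rotation": [-1.9,-3.6,-5]}
    - {"dp": [-15,1,2],"rotation": [-1.9,-3.6,-5]}
    - {"dp": [-15,0,3],"rotation": [-1.9,-3.6,-5]}
    - {"dp": [-14,-1.5,4],"rotation": [-1.9,-3.6,-5]}
    - {"dp": [-14,-3,5],"rotation": [-1.9,-3.6,-5]}

```text
t: 8.72
eef_pos: [0.4618, 0.3011, 0.2727]
ee_rot: [-1.526, 0.358, 1.987]
force: [1.2, -0.0, 1.0]
width: 0.0875
```

```bash
python3 - <<'E'
from h import *
show()
plan([((.47,.24,.26),Rt(182.,0))])
E
```

```text
t 8.72 p [0.4618 0.3011 0.2727] appr [ 0.1   -0.338 -0.936] jaw [-0.92  -0.39   0.042] q [ 1.1   0.23 -0.22  0.25 -1.4  -0.77] F [ 1.25 -0.01  0.99] w 0.0875
-- to [0.47 0.24 0.26] rows 11
{"dp":[-4.6, 3.0, 1.4],"rotation":[-1.31, -6.17, -1.5]},
{"dp":[-4.5, 2.9, 2.0],"rotation":[-1.31, -6.17, -1.5]},
{"dp":[-4.4, 2.7, 2.5],"rotation":[-1.31, -6.16, -1.5]},
{"dp":[-4.1, 2.5, 3.1],"rotation":[-1.31, -6.17, -1.5]},
{"dp":[-3.8, 2.4, 3.5],"rotation":[-1.31, -6.16, -1.5]},
{"dp":[-3.5, 2.2, 4.0],"rotation":[-1.31, -6.17, -1.5]},
{"dp":[-3.1, 2.0, 4.4],"rotation":[-1.31, -6.16, -1.5]},
{"dp":[-2.7, 1.8, 4.7],"rotation":[-1.31, -6.17, -1.5]},
{"dp":[-2.2, 1.6, 5.1],"rotation":[-1.32, -6.16, -1.5]},
{"dp":[-1.6, 1.5, 5.3],"rotation":[-1.31, -6.17, -1.5]},
{"dp":[-1.1, 1.3, 5.4],"rotation":[-1.32, -6.16, -1.5]},
```

Request:
move_arm:
  deltas:
    - {"dp": [-5,3,1],"rotation": [-1.3,-6.2,-1.5]}
    - {"dp": [-5,3,2],"rotation": [-1.3,-6.2,-1.5]}
    - {"dp": [-4,3,2],"rotation": [-1.3,-6.2,-1.5]}
    - {"dp": [-4,2,3],"rotation": [-1.3,-6.2,-1.5]}
    - {"dp": [-4,2,4],"rotation": [-1.3,-6.2,-1.5]}

```text
t: 9.13
eef_pos: [0.4661, 0.2688, 0.274]
ee_rot: [-1.51, 0.179, 2.559]
force: [-0.6, -0.3, 0.1]
width: 0.0877
```

Request:
move_arm:
  deltas:
    - {"dp": [-4,2,4],"rotation": [-1.3,-6.2,-1.5]}
    - {"dp": [-3,2,4],"rotation": [-1.3,-6.2,-1.5]}
    - {"dp": [-3,2,5],"rotation": [-1.3,-6.2,-1.5]}
    - {"dp": [-2,2,5],"rotation": [-1.3,-6.2,-1.5]}
    - {"dp": [-1,2,5],"rotation": [-1.3,-6.2,-1.5]}

```text
t: 9.55
eef_pos: [0.4692, 0.2383, 0.268]
ee_rot: [-1.579, 0.026, 3.127]
force: [0.4, 0.8, -0.3]
width: 0.0875
```

```bash
python3 - <<'E'
from h import *
show()
plan([((.4703,.2373,.21),Rt(181.7,0)),((.4703,.2373,.115),Rt(181.7,0))],step=30,ang=6)
E
```

```text
t 9.55 p [0.4692 0.2383 0.268 ] appr [ 0.026  0.008 -1.   ] jaw [-0.014 -1.    -0.008] q [ 0.85  0.07 -0.27  0.02 -1.2   0.7 ] F [ 0.37  0.78 -0.26] w 0.0875
-- to [0.47  0.237 0.21 ] rows 2
{"dp":[0.2, 29.0, 0.7],"rotation":[0.22, -1.26, -0.75]},
{"dp":[-0.1, 29.0, 0.7],"rotation":[0.22, -1.27, -0.74]},
-- to [0.47  0.237 0.115] rows 4
{"dp":[-0.0, 23.8, -0.0],"rotation":[0.0, 0.0, -0.0]},
{"dp":[-0.0, 23.7, -0.0],"rotation":[0.0, 0.0, -0.0]},
{"dp":[-0.0, 23.8, -0.0],"rotation":[0.0, 0.0, -0.0]},
{"dp":[-0.0, 23.7, -0.0],"rotation":[0.0, 0.0, -0.0]},
```

Request:
move_arm:
  deltas:
    - {"dp": [0,25,0.7],"rotation": [0.2,-1.2,-0.7]}
    - {"dp": [0,25,0.7],"rotation": [0.2,-1.2,-0.7]}
    - {"dp": [0,2,0],"rotation": [0,0,0]}

```text
t: 9.8
eef_pos: [0.4714, 0.2355, 0.2171]
ee_rot: [-1.578, 0.004, -3.108]
force: [-1.4, -0.3, -0.9]
width: 0.0877
```

```bash
python3 - <<'E'
from h import *
show()
plan([((.4703,.2373,.115),Rt(181.7,0))],step=30,ang=6)
E
```

```text
t 9.80 p [0.4714 0.2355 0.2171] appr [ 0.004  0.008 -1.   ] jaw [ 0.034 -0.999 -0.007] q [ 0.83  0.12 -0.33 -0.   -1.11  0.77] F [-1.42 -0.34 -0.95] w 0.0877
-- to [0.47  0.237 0.115] rows 4
{"dp":[0.4, 25.5, -0.3],"rotation":[0.11, 0.06, -0.06]},
{"dp":[0.3, 25.5, -0.3],"rotation":[0.11, 0.06, -0.06]},
{"dp":[0.3, 25.5, -0.4],"rotation":[0.1, 0.06, -0.05]},
{"dp":[0.3, 25.6, -0.4],"rotation":[0.11, 0.06, -0.06]},
```

Request:
move_arm:
  deltas:
    - {"dp": [0.4,25,-0.4],"rotation": [0.1,0,0]}
    - {"dp": [0.4,25,-0.4],"rotation": [0.1,0,0]}
    - {"dp": [0.3,25,-0.4],"rotation": [0.1,0,0]}
    - {"dp": [0.3,15,-0.4],"rotation": [0.1,0,0]}
    - {"dp": [0,0,0],"rotation": [0,0,0]}

```text
t: 10.22
eef_pos: [0.4717, 0.2374, 0.1277]
ee_rot: [-1.572, 0.009, -3.113]
force: [0.0, 0.6, -0.8]
width: 0.0877
```

```bash
python3 - <<'E'
from h import *
show()
plan([((.4703,.2373,.115),Rt(181.7,0))],step=30,ang=6)
E
```

```text
t 10.22 p [0.4717 0.2374 0.1277] appr [ 0.009  0.002 -1.   ] jaw [ 0.029 -1.    -0.002] q [ 0.84  0.2  -0.46  0.01 -0.91  0.75] F [ 0.03  0.64 -0.81] w 0.0877
-- to [0.47  0.237 0.115] rows 1
{"dp":[1.6, 12.7, 0.1],"rotation":[0.09, -0.05, -0.54]},
```

Request:
move_arm:
  deltas:
    - {"dp": [1.5,10,0],"rotation": [0.1,0,-0.5]}
    - {"dp": [0,0,0],"rotation": [0,0,0]}
    - {"dp": [0,0,0],"rotation": [0,0,0]}

```text
t: 10.47
eef_pos: [0.471, 0.2383, 0.1195]
ee_rot: [-1.571, 0.002, -3.113]
force: [-0.0, -0.1, 1.1]
width: 0.0876
```

Request:
move_arm:
  deltas:
    - {"dp": [0,0,0],"rotation": [0,0,0]}
    - {"dp": [0,0,0],"rotation": [0,0,0]}
    - {"dp": [0,0,0],"rotation": [0,0,0]}
    - {"dp": [0,0,0],"rotation": [0,0,0]}
    - {"dp": [0,0,0],"rotation": [0,0,0]}
  jaw: 255
  squeeze: 60

```text
t: 10.88
eef_pos: [0.4727, 0.2399, 0.1234]
ee_rot: [-1.575, 0.007, -3.113]
force: [0.6, 0.8, 0.5]
width: 0.0594
```

Request:
move_arm:
  deltas:
    - {"dp": [0,0,0],"rotation": [0,0,0]}
    - {"dp": [0,0,0],"rotation": [0,0,0]}
    - {"dp": [0,0,0],"rotation": [0,0,0]}
    - {"dp": [0,0,0],"rotation": [0,0,0]}

```text
t: 11.22
eef_pos: [0.4729, 0.2398, 0.124]
ee_rot: [-1.576, 0.007, -3.113]
force: [0.1, -0.6, 0.9]
width: 0.0359
```

```bash
python3 - <<'E'
from h import *
show()
E
```

```text
t 11.22 p [0.4729 0.2398 0.124 ] appr [ 0.007  0.005 -1.   ] jaw [ 0.029 -1.    -0.005] q [ 0.84  0.21 -0.45  0.   -0.9   0.76] F [ 0.14 -0.55  0.86] w 0.0359
```

```bash
cat >> h.py <<'E'
BP=np.array([.5527,-.1255]);BY=-.1923
BR=np.array([[np.cos(BY),-np.sin(BY)],[np.sin(BY),np.cos(BY)]])
def w2b(p): return (np.atleast_2d(p)[:,:2]-BP)@BR
def b2w(p): return np.atleast_2d(p)[:,:2]@BR.T+BP
def pencils(f,zt=.0195,draw=None,st=None,out=True):
    im=f["pixels"][:,:,::-1].copy(); hsv=cv2.cvtColor(im,cv2.COLOR_BGR2HSV)
    c=np.c_[b2w([[-.13,-.1375],[.1425,-.1375],[.1425,.15],[-.13,.15]]),np.full(4,.012)]
    m=np.zeros(im.shape[:2],np.uint8); cv2.fillPoly(m,[proj(f,c,st).round().astype(int)],255)
    red=(cv2.inRange(hsv,(0,130,60),(8,255,255))|cv2.inRange(hsv,(172,130,60),(180,255,255)))&m
    n,l,s,_=cv2.connectedComponentsWithStats(red); res=[]
    for i in range(1,n):
        if s[i,4]<25: continue
        ys,xs=np.nonzero(l==i); r=cv2.minAreaRect(np.c_[xs,ys].astype(np.float32)); P=w2b(plane(f,cv2.boxPoints(r),zt,st))
        e=[(P[0]+P[1])/2,(P[1]+P[2])/2,(P[2]+P[3])/2,(P[3]+P[0])/2]
        a=e[2]-e[0];b=e[3]-e[1]; A,B=(e[0],e[2]) if np.hypot(*a)>np.hypot(*b) else (e[1],e[3])
        if A[1]>B[1]:A,B=B,A
        res.append((A,B))
        if out: print("red -y end",(A*1e3).round(0),"+y end",(B*1e3).round(0),"len %.0f wid %.0f"%(1e3*np.hypot(*(B-A)),1e3*min(np.hypot(*a),np.hypot(*b))),"ang %.1f"%np.degrees(np.arctan2(-(B-A)[0],(B-A)[1])),"px",s[i,4])
    return res
E
python3 - <<'E'
from h import *
pencils(L("top1.npz")); print(); pencils(L("scene1.npz"))
E
```

```text
red -y end [ 88. -70.] +y end [111.  34.] len 107 wid 14 ang -12.6 px 157
red -y end [ 27. -72.] +y end [70. 27.] len 108 wid 14 ang -23.2 px 161
red -y end [ -8. -51.] +y end [23. 53.] len 109 wid 14 ang -16.6 px 157
red -y end [-54. -19.] +y end [-5. 78.] len 108 wid 13 ang -26.8 px 168
red -y end [-98.  -8.] +y end [-50.  89.] len 108 wid 14 ang -26.6 px 170

red -y end [-101.  -13.] +y end [-49.  89.] len 114 wid 15 ang -27.0 px 133
red -y end [-56. -23.] +y end [-5. 78.] len 113 wid 16 ang -26.5 px 143
red -y end [ -9. -55.] +y end [25. 52.] len 112 wid 15 ang -17.5 px 142
red -y end [ 26. -76.] +y end [70. 27.] len 112 wid 15 ang -22.9 px 148
red -y end [ 87. -74.] +y end [112.  34.] len 110 wid 14 ang -13.3 px 155
```

```bash
cat >> h.py <<'E'
YX=78.98 # psi with head along board y
def bp(x,y,z): # TCP target from board mm
    w=b2w([[x/1e3,y/1e3]])[0]; return (w[0],w[1],z)
def bs(st=None):
    st=st or arm.get_state(); r=R.from_euler("xyz",st["ee_rot"]).as_matrix()
    tip=st["eef_pos"]+.124*r[:,1]+.0025*r[:,0]
    print("head tips board",(w2b(tip)[0]*1e3).round(1),"tip z %.1f"%(tip[2]*1e3),"psi %.2f"%np.degrees(np.arctan2(r[1,0],r[0,0])),"tiltx %.2f tiltz %.2f"%(np.degrees(r[0,1]),np.degrees(r[1,1])))
E
python3 - <<'E'
from h import *
print(bp(152,0,.2))
plan([((.473,.24,.15),Rt(181.6)),((.473,.24,.235),Rt(175)),(bp(152,0,.235),Rt(YX))],step=38)
E
```

```text
(np.float64(0.7018982239215448), np.float64(-0.15454978448554468), 0.2)
-- to [0.473 0.24  0.15 ] rows 1
{"dp":[-0.3, -26.0, -0.3],"rotation":[0.28, 0.05, -0.43]},
-- to [0.473 0.24  0.235] rows 3
{"dp":[-0.0, -28.3, 0.0],"rotation":[0.0, 2.2, 0.0]},
{"dp":[-0.0, -28.4, 0.0],"rotation":[0.0, 2.2, 0.0]},
{"dp":[-0.0, -28.3, 0.0],"rotation":[0.0, 2.2, 0.0]},
-- to [ 0.702 -0.155  0.235] rows 14
{"dp":[-18.7, -0.0, 26.6],"rotation":[-0.0, 6.86, 0.0]},
{"dp":[-21.8, -0.0, 24.2],"rotation":[-0.0, 6.86, 0.0]},
{"dp":[-24.5, -0.0, 21.4],"rotation":[-0.0, 6.86, 0.0]},
{"dp":[-26.9, -0.0, 18.4],"rotation":[-0.0, 6.86, 0.0]},
{"dp":[-28.9, -0.0, 15.0],"rotation":[-0.0, 6.86, 0.0]},
{"dp":[-30.5, -0.0, 11.5],"rotation":[-0.0, 6.86, 0.0]},
{"dp":[-31.7, -0.0, 7.7],"rotation":[-0.0, 6.86, 0.0]},
{"dp":[-32.4, -0.0, 3.9],"rotation":[-0.0, 6.86, 0.0]},
{"dp":[-32.6, -0.0, -0.0],"rotation":[-0.0, 6.86, 0.0]},
{"dp":[-32.4, -0.0, -3.9],"rotation":[-0.0, 6.86, 0.0]},
{"dp":[-31.6, -0.0, -7.7],"rotation":[-0.0, 6.85, 0.0]},
{"dp":[-30.5, -0.0, -11.5],"rotation":[-0.0, 6.86, 0.0]},
{"dp":[-28.9, -0.0, -15.0],"rotation":[-0.0, 6.85, 0.0]},
{"dp":[-26.9, -0.0, -18.4],"rotation":[-0.0, 6.86, 0.0]},
```

Request:
move_arm:
  deltas:
    - {"dp": [0,-20,0],"rotation": [0,0,0]}
    - {"dp": [0,-26,0],"rotation": [0.2,0,-0.4]}
    - {"dp": [0,-28,0],"rotation": [0,2,0]}
    - {"dp": [0,-28,0],"rotation": [0,2,0]}
    - {"dp": [0,-10,0],"rotation": [0,2,0]}

```text
t: 11.63
eef_pos: [0.4687, 0.2364, 0.2336]
ee_rot: [-1.562, -0.011, 3.061]
force: [-0.4, 0.1, -2.6]
width: 0.0354
```

Request:
move_arm:
  deltas:
    - {"dp": [-19,0,26],"rotation": [0,6.8,0]}
    - {"dp": [-22,0,24],"rotation": [0,6.8,0]}
    - {"dp": [-24,0,21],"rotation": [0,6.8,0]}
    - {"dp": [-27,0,18],"rotation": [0,6.8,0]}
    - {"dp": [-29,0,15],"rotation": [0,6.8,0]}

```text
t: 12.05
eef_pos: [0.552, 0.099, 0.2362]
ee_rot: [-1.563, -0.006, 2.454]
force: [0.1, -0.1, -2.3]
width: 0.036
```

```bash
python3 - <<'E'
from h import *
show();bs()
plan([(bp(152,0,.235),Rt(YX))],step=38)
E
```

```text
t 12.05 p [0.552  0.099  0.2362] appr [-0.01  -0.002 -1.   ] jaw [-0.635 -0.772  0.008] q [ 0.52  0.17 -0.22 -0.   -1.19  0.36] F [ 0.13 -0.05 -2.29] w 0.036
head tips board [-46.9 220.9] tip z 112.2 psi 140.58 tiltx -0.56 tiltz -0.14
-- to [ 0.702 -0.155  0.235] rows 9
{"dp":[-30.8, 0.0, 11.2],"rotation":[-0.07, 6.84, 0.01]},
{"dp":[-31.9, 0.0, 7.4],"rotation":[-0.07, 6.84, 0.01]},
{"dp":[-32.5, 0.0, 3.6],"rotation":[-0.07, 6.85, 0.01]},
{"dp":[-32.7, 0.0, -0.3],"rotation":[-0.06, 6.84, 0.01]},
{"dp":[-32.5, 0.1, -4.2],"rotation":[-0.06, 6.85, 0.0]},
{"dp":[-31.7, 0.1, -8.0],"rotation":[-0.07, 6.84, 0.01]},
{"dp":[-30.5, 0.1, -11.8],"rotation":[-0.06, 6.85, 0.0]},
{"dp":[-28.9, 0.1, -15.3],"rotation":[-0.07, 6.84, 0.01]},
{"dp":[-26.9, 0.1, -18.6],"rotation":[-0.06, 6.85, 0.0]},
```

Request:
move_arm:
  deltas:
    - {"dp": [-31,0,11],"rotation": [0,6.9,0]}
    - {"dp": [-32,0,7],"rotation": [0,6.9,0]}
    - {"dp": [-32,0,4],"rotation": [0,6.9,0]}
    - {"dp": [-33,0,0],"rotation": [0,6.9,0]}
    - {"dp": [-32,0,-4],"rotation": [0,6.9,0]}

```text
t: 12.47
eef_pos: [0.6339, -0.0499, 0.2317]
ee_rot: [-1.555, -0.002, 1.828]
force: [0.4, 1.4, -2.8]
width: 0.0356
```

Request:
move_arm:
  deltas:
    - {"dp": [-32,0,-8],"rotation": [0,6.9,0]}
    - {"dp": [-30,0,-12],"rotation": [0,6.9,0]}
    - {"dp": [-29,0,-15],"rotation": [0,6.9,0]}
    - {"dp": [-24,0,-17],"rotation": [0,6.9,0]}

```text
t: 12.8
eef_pos: [0.6953, -0.168, 0.2261]
ee_rot: [-1.548, 0.006, 1.327]
force: [0.1, 1.0, -2.5]
width: 0.0356
```

```bash
python3 - <<'E'
from h import *
show();bs()
plan([(bp(152,0,.235),Rt(YX)),(bp(152,0,.145),Rt(YX))],step=25)
E
```

```text
t 12.80 p [ 0.6953 -0.168   0.2261] appr [-0.023 -0.    -1.   ] jaw [-0.97   0.241  0.022] q [ 0.03  0.44  0.13 -0.   -1.29 -0.28] F [ 0.06  1.02 -2.48] w 0.0356
head tips board [145.4 -12.5] tip z 102.1 psi 76.05 tiltx -1.33 tiltz -0.02
-- to [ 0.702 -0.155  0.235] rows 1
{"dp":[14.5, -9.1, -3.0],"rotation":[-1.29, -2.93, -0.31]},
-- to [ 0.702 -0.155  0.145] rows 4
{"dp":[0.0, 22.5, 0.0],"rotation":[-0.0, -0.0, 0.0]},
{"dp":[0.0, 22.5, 0.0],"rotation":[-0.0, -0.0, 0.0]},
{"dp":[0.0, 22.5, 0.0],"rotation":[-0.0, -0.0, 0.0]},
{"dp":[0.0, 22.5, 0.0],"rotation":[-0.0, -0.0, 0.0]},
```

Request:
move_arm:
  deltas:
    - {"dp": [14,0,-3],"rotation": [-1.3,-2.9,-0.3]}
    - {"dp": [0,10,0],"rotation": [0,0,0]}
    - {"dp": [0,10,0],"rotation": [0,0,0]}

```text
t: 13.05
eef_pos: [0.7031, -0.1629, 0.201]
ee_rot: [-1.567, 0.002, 1.362]
force: [0.4, -0.0, -3.0]
width: 0.0358
```

```bash
python3 - <<'E'
from h import *
show();bs()
plan([(bp(153,0,.142),Rt(YX))],step=20)
f,_=snap("top","t13");cv2.imwrite("pics/t13c.png",up(f["pixels"][:,:,::-1],190,100,340,270,4))
E
```

```text
t 13.05 p [ 0.7031 -0.1629  0.201 ] appr [-0.004 -0.001 -1.   ] jaw [-0.978  0.207  0.003] q [ 0.04  0.45  0.1   0.   -1.22 -0.25] F [ 0.36 -0.   -3.02] w 0.0358
head tips board [154.4  -5.7] tip z 77.0 psi 78.05 tiltx -0.22 tiltz -0.06
-- to [ 0.703 -0.155  0.142] rows 3
{"dp":[2.7, 19.7, 0.6],"rotation":[-0.07, -0.31, -0.03]},
{"dp":[2.7, 19.7, 0.5],"rotation":[-0.07, -0.31, -0.04]},
{"dp":[2.6, 19.6, 0.6],"rotation":[-0.06, -0.31, -0.03]},
```

View pics/t13c.png

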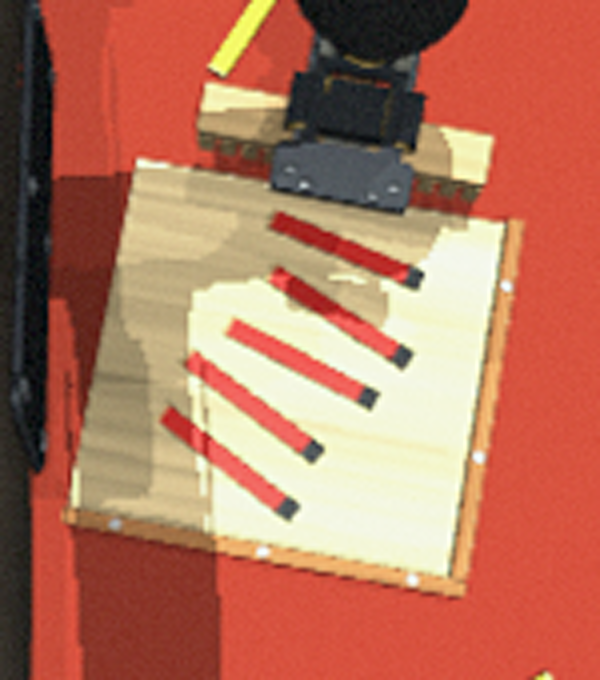

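Request:
move_arm:
  deltas:
    - {"dp": [3,20,0.5],"rotation": [0,-0.4,0]}
    - {"dp": [3,20,0.5],"rotation": [0,-0.4,0]}
    - {"dp": [3,12,0.5],"rotation": [0,-0.3,0]}
    - {"dp": [0,0,0],"rotation": [0,0,0]}

```text
t: 13.43
eef_pos: [0.699, -0.1513, 0.1413]
ee_rot: [-1.558, 0.002, 1.384]
force: [-0.9, 0.2, -3.9]
width: 0.0356
```

```bash
python3 - <<'E'
from h import *
show();bs()
plan([(bp(153,0,.139),Rt(YX))],step=20)
E
```

```text
t 13.43 p [ 0.699  -0.1513  0.1413] appr [-0.013  0.001 -1.   ] jaw [-0.982  0.186  0.013] q [ 0.06  0.49  0.01 -0.   -1.11 -0.24] F [-0.86  0.24 -3.9 ] w 0.0356
head tips board [146.9   4.9] tip z 17.3 psi 79.28 tiltx -0.74 tiltz 0.03
-- to [ 0.703 -0.155  0.139] rows 1
{"dp":[-2.6, 2.2, -4.5],"rotation":[-0.73, 0.3, -0.11]},
```

Request:
move_arm:
  deltas:
    - {"dp": [-2,2.5,0],"rotation": [-0.7,0.3,0]}
    - {"dp": [0,0,5],"rotation": [0,0,0]}
    - {"dp": [0,0,12],"rotation": [0,0,0]}

```text
t: 13.68
eef_pos: [0.682, -0.1494, 0.138]
ee_rot: [-1.57, 0.003, 1.379]
force: [0.7, 0.2, -2.6]
width: 0.0357
```

```bash
python3 - <<'E'
from h import *
show();bs()
E
```

```text
t 13.68 p [ 0.682  -0.1494  0.138 ] appr [-0.002 -0.003 -1.   ] jaw [-0.982  0.19   0.001] q [ 0.06  0.46 -0.05  0.   -1.07 -0.26] F [ 0.71  0.2  -2.57] w 0.0357
head tips board [131.3   3.3] tip z 14.0 psi 79.04 tiltx -0.09 tiltz -0.16
```

Request:
move_arm:
  deltas:
    - {"dp": [0,0,14],"rotation": [0,0,0]}
    - {"dp": [0,0,14],"rotation": [0,0,0]}
    - {"dp": [0,0,14],"rotation": [0,0,0]}

```text
t: 13.93
eef_pos: [0.6396, -0.1414, 0.1406]
ee_rot: [-1.574, 0.003, 1.379]
force: [1.0, -0.1, -3.5]
width: 0.0357
```

```bash
python3 - <<'E'
from h import *
show();bs()
E
```

```text
t 13.93 p [ 0.6396 -0.1414  0.1406] appr [ 0.002 -0.003 -1.   ] jaw [-0.982  0.19  -0.003] q [ 0.08  0.39 -0.15  0.   -1.03 -0.28] F [ 1.04 -0.1  -3.49] w 0.0357
head tips board [88.7  3.2] tip z 16.6 psi 79.02 tiltx 0.12 tiltz -0.19
```

Request:
move_arm:
  deltas:
    - {"dp": [0,2.5,14],"rotation": [0.1,0,0]}
    - {"dp": [0,1.5,14],"rotation": [0.1,0,0]}
    - {"dp": [0,1,14],"rotation": [0,0,0]}

```text
t: 14.18
eef_pos: [0.5971, -0.1332, 0.1399]
ee_rot: [-1.577, 0.002, 1.379]
force: [-0.2, 0.8, -3.3]
width: 0.0356
```

```bash
python3 - <<'E'
from h import *
show();bs()
f,_=snap("scene","s14");cv2.imwrite("pics/s14c.png",up(f["pixels"][:,:,::-1],170,120,320,260,5))
E
```

```text
t 14.18 p [ 0.5971 -0.1332  0.1399] appr [ 0.006 -0.003 -1.   ] jaw [-0.982  0.19  -0.006] q [ 0.1   0.32 -0.26  0.   -0.99 -0.3 ] F [-0.17  0.78 -3.31] w 0.0356
head tips board [45.9  3.2] tip z 15.9 psi 79.03 tiltx 0.34 tiltz -0.17
```

View pics/s14c.png

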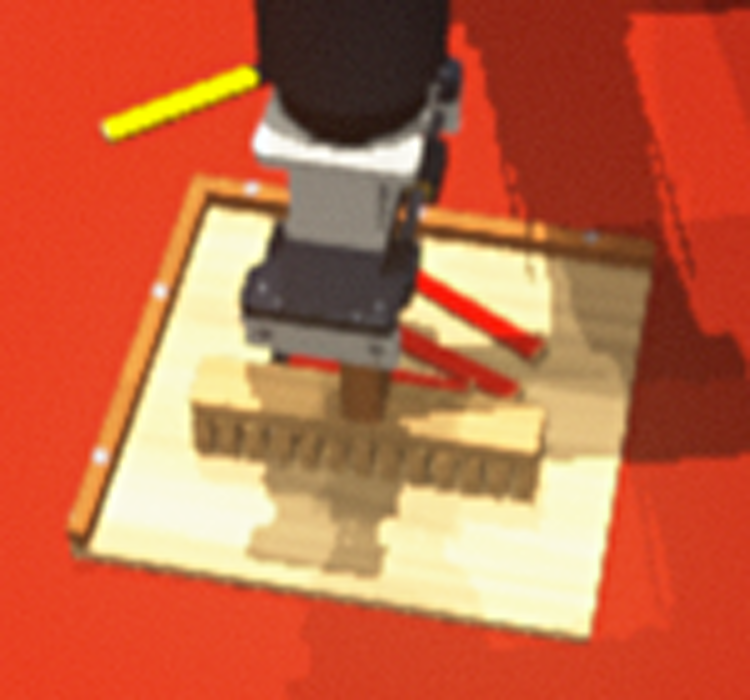

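Request:
move_arm:
  deltas:
    - {"dp": [0,3.5,12],"rotation": [0.3,0,0]}
    - {"dp": [0,1.5,12],"rotation": [0.2,0,0]}
    - {"dp": [0,1,12],"rotation": [0.1,0,0]}

```text
t: 14.48
eef_pos: [0.5595, -0.1259, 0.1382]
ee_rot: [-1.573, 0.0, 1.379]
force: [0.5, 0.9, -2.7]
width: 0.0358
```

```bash
python3 - <<'E'
from h import *
show();bs()
E
```

```text
t 14.48 p [ 0.5595 -0.1259  0.1382] appr [ 0.003 -0.001 -1.   ] jaw [-0.982  0.19  -0.003] q [ 0.12  0.27 -0.34  0.   -0.96 -0.31] F [ 0.54  0.87 -2.67] w 0.0358
head tips board [7.1 3.4] tip z 14.2 psi 79.02 tiltx 0.14 tiltz -0.03
```

Request:
move_arm:
  deltas:
    - {"dp": [0,1.2,12],"rotation": [0.1,0,0]}
    - {"dp": [0,1,12],"rotation": [0.1,0,0]}
    - {"dp": [0,0.6,6],"rotation": [0,0,0]}

```text
t: 14.73
eef_pos: [0.528, -0.1199, 0.1382]
ee_rot: [-1.575, -0.001, 1.379]
force: [0.3, -0.6, -2.7]
width: 0.0355
```

```bash
python3 - <<'E'
from h import *
show();bs()
f,_=snap("scene","s15");cv2.imwrite("pics/s15c.png",up(f["pixels"][:,:,::-1],170,120,320,260,5))
E
```

```text
t 14.73 p [ 0.528  -0.1199  0.1382] appr [ 0.004  0.    -1.   ] jaw [-0.982  0.19  -0.004] q [ 0.14  0.21 -0.41  0.   -0.94 -0.33] F [ 0.26 -0.62 -2.65] w 0.0355
head tips board [-24.8   3.4] tip z 14.3 psi 79.03 tiltx 0.24 tiltz 0.02
```

View pics/s15c.png

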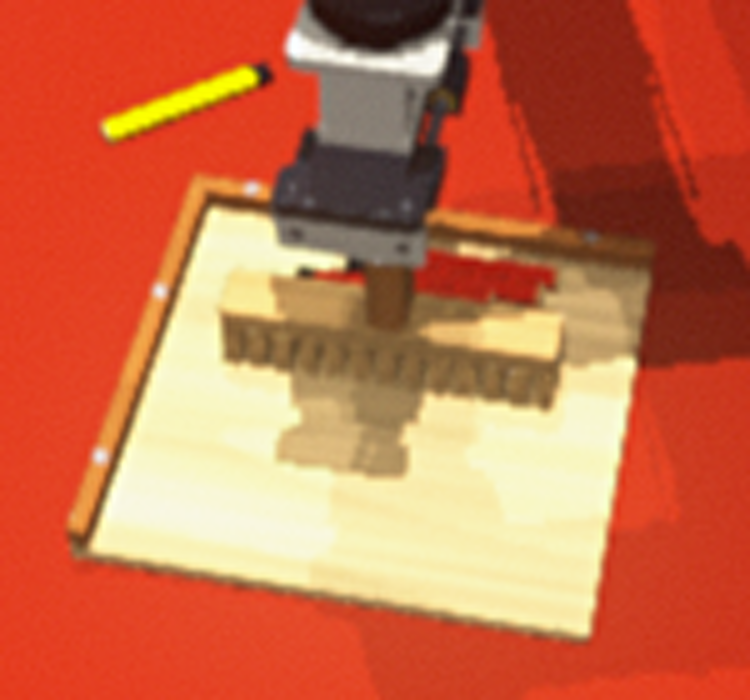

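Request:
move_arm:
  deltas:
    - {"dp": [0,0.5,5],"rotation": [0.1,0,0]}
    - {"dp": [0,0.3,3],"rotation": [0.1,0,0]}
    - {"dp": [0,0,1],"rotation": [0,0,0]}

```text
t: 15.03
eef_pos: [0.5191, -0.118, 0.1391]
ee_rot: [-1.574, -0.002, 1.38]
force: [0.8, -0.0, -3.3]
width: 0.0354
```

```bash
python3 - <<'E'
from h import *
show();bs()
E
```

```text
t 15.03 p [ 0.5191 -0.118   0.1391] appr [ 0.004  0.001 -1.   ] jaw [-0.982  0.19  -0.004] q [ 0.14  0.2  -0.43 -0.   -0.94 -0.34] F [ 0.84 -0.01 -3.34] w 0.0354
head tips board [-34.    3.7] tip z 15.1 psi 79.06 tiltx 0.22 tiltz 0.07
```

Request:
move_arm:
  deltas:
    - {"dp": [0,1,3],"rotation": [0.2,0,0]}
    - {"dp": [0,0.3,2],"rotation": [0,0,0]}
    - {"dp": [0,0,1],"rotation": [0,0,0]}

```text
t: 15.28
eef_pos: [0.5151, -0.117, 0.1384]
ee_rot: [-1.574, -0.002, 1.38]
force: [3.1, -1.5, -2.9]
width: 0.0354
```

```bash
python3 - <<'E'
from h import *
show();bs()
f,_=snap("scene","s16");cv2.imwrite("pics/s16c.png",up(f["pixels"][:,:,::-1],170,120,320,260,5))
E
```

```text
t 15.28 p [ 0.5151 -0.117   0.1384] appr [ 0.003  0.001 -1.   ] jaw [-0.982  0.189 -0.003] q [ 0.15  0.19 -0.43 -0.   -0.94 -0.34] F [ 3.15 -1.48 -2.87] w 0.0354
head tips board [-38.1   3.9] tip z 14.4 psi 79.08 tiltx 0.20 tiltz 0.07
```

View pics/s16c.png

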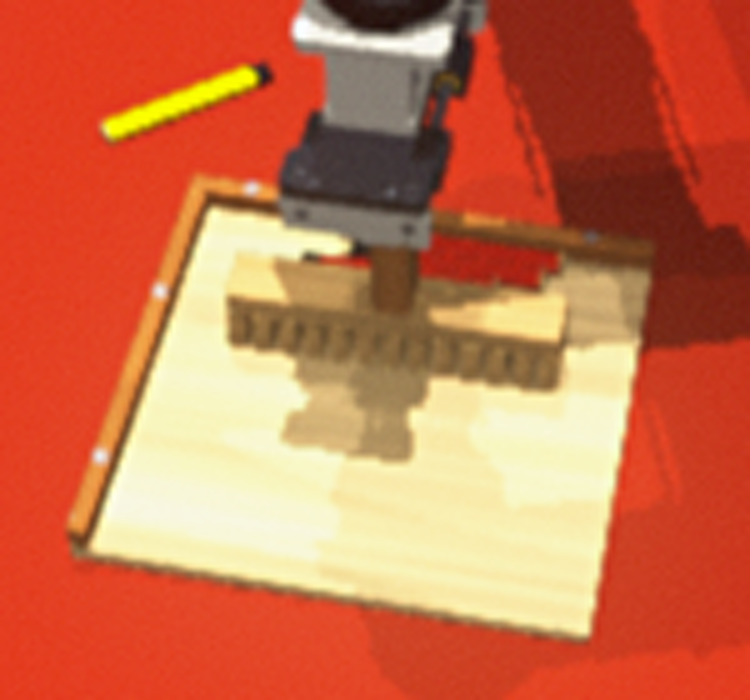

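```bash
python3 - <<'E'
from h import *
plan([(bp(-15,2,.142),Rt(YX)),(bp(-5,10,.23),Rt(YX)),(bp(-20.5,134,.23),Rt(YX+90))],step=35)
E
```

```text
-- to [ 0.538 -0.121  0.142] rows 1
{"dp":[0.8, -3.5, -23.5],"rotation":[0.19, 0.1, 0.11]},
-- to [ 0.55  -0.115  0.23 ] rows 3
{"dp":[2.7, -29.3, -3.3],"rotation":[-0.0, 0.0, 0.0]},
{"dp":[2.7, -29.3, -3.4],"rotation":[-0.0, 0.0, 0.0]},
{"dp":[2.6, -29.4, -3.3],"rotation":[-0.0, 0.0, 0.0]},
-- to [0.558 0.01  0.23 ] rows 13
{"dp":[9.5, 0.0, 1.2],"rotation":[0.0, -6.92, 0.0]},
{"dp":[9.6, 0.0, 0.0],"rotation":[0.0, -6.92, 0.0]},
{"dp":[9.6, 0.0, -1.1],"rotation":[0.0, -6.92, 0.0]},
{"dp":[9.3, 0.0, -2.3],"rotation":[0.0, -6.92, 0.0]},
{"dp":[9.0, 0.0, -3.4],"rotation":[0.0, -6.92, 0.0]},
{"dp":[8.5, 0.0, -4.4],"rotation":[0.0, -6.92, 0.0]},
{"dp":[7.9, 0.0, -5.4],"rotation":[0.0, -6.93, 0.0]},
{"dp":[7.2, 0.0, -6.4],"rotation":[0.0, -6.92, 0.0]},
{"dp":[6.4, 0.0, -7.2],"rotation":[0.0, -6.93, 0.0]},
{"dp":[5.5, 0.0, -7.9],"rotation":[0.0, -6.92, 0.0]},
{"dp":[4.5, 0.0, -8.5],"rotation":[0.0, -6.93, 0.0]},
{"dp":[3.5, 0.0, -9.0],"rotation":[0.0, -6.92, 0.0]},
{"dp":[2.4, 0.0, -9.3],"rotation":[0.0, -6.93, 0.0]},
```

Request:
move_arm:
  deltas:
    - {"dp": [0,-1,-12],"rotation": [0,0,0]}
    - {"dp": [1,-6,-12],"rotation": [0,0,0]}
    - {"dp": [3,-29,-3],"rotation": [0,0,0]}
    - {"dp": [3,-29,-3],"rotation": [0,0,0]}
    - {"dp": [3,-25,-3],"rotation": [0,0,0]}

```text
t: 15.75
eef_pos: [0.544, -0.1138, 0.2231]
ee_rot: [-1.554, 0.001, 1.378]
force: [0.2, -0.3, -2.8]
width: 0.0359
```

Request:
move_arm:
  deltas:
    - {"dp": [10,0,1],"rotation": [0,-6.9,0]}
    - {"dp": [10,0,0],"rotation": [0,-6.9,0]}
    - {"dp": [10,0,-1],"rotation": [0,-6.9,0]}
    - {"dp": [9,0,-2],"rotation": [0,-6.9,0]}
    - {"dp": [9,0,-3],"rotation": [0,-6.9,0]}

```text
t: 16.17
eef_pos: [0.5488, -0.0645, 0.2285]
ee_rot: [-1.56, -0.007, 1.997]
force: [-0.1, -0.3, -1.8]
width: 0.0358
```

Request:
move_arm:
  deltas:
    - {"dp": [8.5,0,-4],"rotation": [0,-6.9,0]}
    - {"dp": [8,0,-5],"rotation": [0,-6.9,0]}
    - {"dp": [7,0,-6],"rotation": [0,-6.9,0]}
    - {"dp": [6,0,-7],"rotation": [0,-6.9,0]}
    - {"dp": [6,0,-8],"rotation": [0,-6.9,0]}

```text
t: 16.58
eef_pos: [0.5472, -0.015, 0.226]
ee_rot: [-1.562, -0.019, 2.622]
force: [0.4, -0.2, -2.2]
width: 0.0357
```

```bash
python3 - <<'E'
from h import *
show();bs()
plan([(bp(-20.5,134,.21),Rt(YX+90))],step=35)
f,_=snap("scene","s17");np.savez("s17.npz",**f);cv2.imwrite("pics/s17c.png",up(f["pixels"][:,:,::-1],170,120,320,260,5)); pencils(f)
E
```

```text
t 16.58 p [ 0.5472 -0.015   0.226 ] appr [-0.02   0.002 -1.   ] jaw [-0.496 -0.868  0.009] q [ 0.32  0.16 -0.25 -0.01 -1.17  0.73] F [ 0.39 -0.19 -2.21] w 0.0357
head tips board [-31.4 107.9] tip z 102.1 psi 150.24 tiltx -1.17 tiltz 0.09
-- to [0.558 0.01  0.21 ] rows 3
{"dp":[0.9, 5.3, -9.1],"rotation":[-0.11, -6.25, 0.38]},
{"dp":[-0.1, 5.3, -9.1],"rotation":[-0.11, -6.24, 0.38]},
{"dp":[-1.1, 5.3, -9.0],"rotation":[-0.1, -6.25, 0.38]},
red -y end [-90. -85.] +y end [-88.  67.] len 152 wid 72 ang -0.6 px 578
```

View pics/s17c.png

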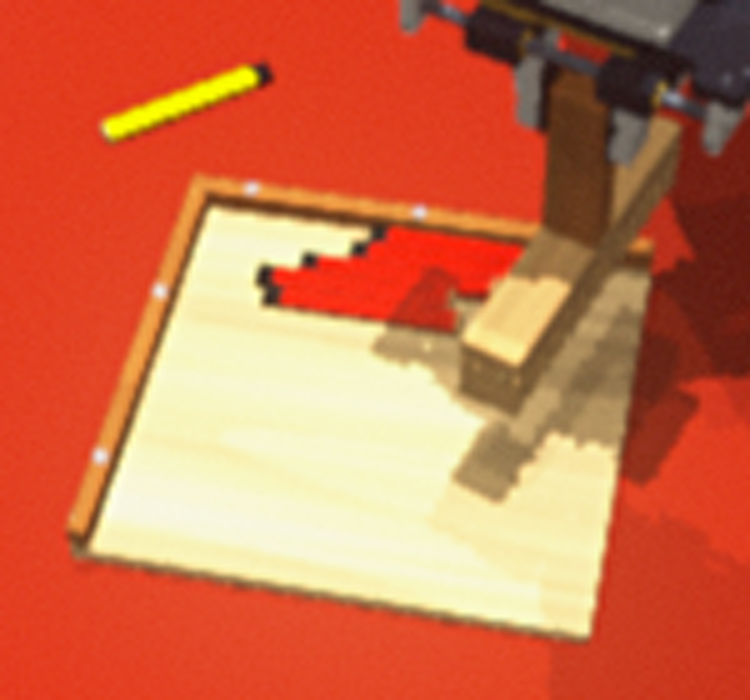

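```bash
python3 - <<'E'
from h import *
f=L("s17.npz")
for p in [(370,232),(353,249),(301,262),(258,272),(264,295)]: print((w2b(plane(f,[px(p,170,120,5)],.018))*1e3).round(0))
plan([(bp(-20.5,140,.21),Rt(YX+90))],step=35)
E
```

```text
[[-127.  -31.]]
[[-110.  -38.]]
[[-93. -68.]]
[[-80. -93.]]
[[-62. -85.]]
-- to [0.559 0.016 0.21 ] rows 3
{"dp":[1.2, 5.2, -10.6],"rotation":[-0.1, -6.06, 0.38]},
{"dp":[0.1, 5.3, -10.6],"rotation":[-0.09, -6.06, 0.38]},
{"dp":[-1.0, 5.3, -10.6],"rotation":[-0.09, -6.06, 0.39]},
```

Request:
move_arm:
  deltas:
    - {"dp": [1,5,-11],"rotation": [0,-6.2,0.4]}
    - {"dp": [0,5,-11],"rotation": [0,-6.2,0.4]}
    - {"dp": [-1,5,-9],"rotation": [0,-5,0.4]}
    - {"dp": [0,3,0],"rotation": [0,0,0]}

```text
t: 16.97
eef_pos: [0.5586, 0.0163, 0.2063]
ee_rot: [-1.565, -0.003, 2.947]
force: [-0.6, -0.8, -3.0]
width: 0.0357
```

```bash
python3 - <<'E'
from h import *
show();bs()
plan([(bp(-20.5,138,.142),Rt(YX+90))],step=20)
E
```

```text
t 16.97 p [0.5586 0.0163 0.2063] appr [-0.004 -0.005 -1.   ] jaw [-0.193 -0.981  0.006] q [ 0.38  0.19 -0.28  0.   -1.11  0.99] F [-0.61 -0.79 -2.98] w 0.0357
head tips board [-24.2 139.6] tip z 82.3 psi 168.87 tiltx -0.21 tiltz -0.31
-- to [0.559 0.014 0.142] rows 4
{"dp":[-0.3, 16.1, 0.5],"rotation":[-0.09, -0.03, 0.04]},
{"dp":[-0.2, 16.1, 0.5],"rotation":[-0.09, -0.03, 0.04]},
{"dp":[-0.2, 16.1, 0.5],"rotation":[-0.08, -0.02, 0.03]},
{"dp":[-0.3, 16.0, 0.6],"rotation":[-0.09, -0.03, 0.04]},
```

Request:
move_arm:
  deltas:
    - {"dp": [-0.5,18,0.3],"rotation": [-0.1,0,0]}
    - {"dp": [-0.5,18,0.3],"rotation": [-0.1,0,0]}
    - {"dp": [-0.5,16,0.3],"rotation": [-0.1,0,0]}
    - {"dp": [0,6,0],"rotation": [0,0,0]}
    - {"dp": [0,2,0],"rotation": [0,0,0]}

```text
t: 17.38
eef_pos: [0.5581, 0.014, 0.1432]
ee_rot: [-1.568, -0.006, 2.934]
force: [-0.0, -0.4, -1.9]
width: 0.0357
```

```bash
python3 - <<'E'
from h import *
show();bs()
f,_=snap("scene","s18");cv2.imwrite("pics/s18c.png",up(f["pixels"][:,:,::-1],170,120,320,260,5))
E
```

```text
t 17.38 p [0.5581 0.014  0.1432] appr [-0.007 -0.001 -1.   ] jaw [-0.206 -0.979  0.002] q [ 0.37  0.24 -0.36 -0.   -0.98  0.99] F [-0.03 -0.38 -1.85] w 0.0357
head tips board [-24.6 137.8] tip z 19.2 psi 168.10 tiltx -0.39 tiltz -0.06
```

View pics/s18c.png

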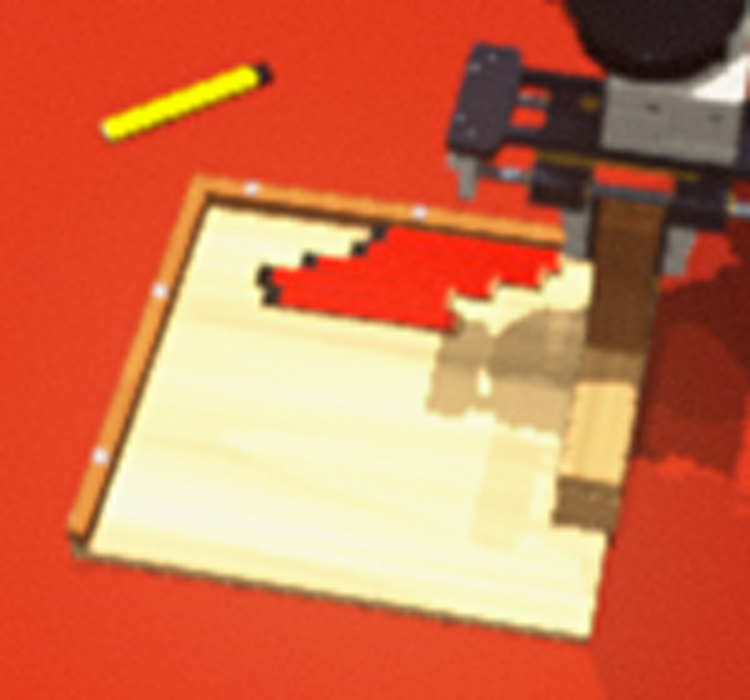

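Request:
move_arm:
  deltas:
    - {"dp": [-2.5,3,0],"rotation": [0,-0.9,0.4]}
    - {"dp": [0,1.5,5],"rotation": [0,0,0]}
    - {"dp": [0,0.5,12],"rotation": [0,0,0]}

```text
t: 17.68
eef_pos: [0.5588, -0.0029, 0.1396]
ee_rot: [-1.569, 0.003, 2.951]
force: [-0.0, 0.5, -1.8]
width: 0.0355
```

```bash
python3 - <<'E'
from h import *
show();bs()
E
```

```text
t 17.68 p [ 0.5588 -0.0029  0.1396] appr [ 0.003 -0.002 -1.   ] jaw [-0.189 -0.982  0.002] q [ 0.35  0.24 -0.37  0.   -0.96  1.03] F [-0.03  0.5  -1.79] w 0.0355
head tips board [-19.6 121.3] tip z 15.6 psi 169.08 tiltx 0.15 tiltz -0.14
```

Request:
move_arm:
  deltas:
    - {"dp": [1.5,1,12],"rotation": [0,0,0]}
    - {"dp": [1,0.8,12],"rotation": [0,0,0]}
    - {"dp": [0,0.5,12],"rotation": [0,0,0]}

```text
t: 17.93
eef_pos: [0.5493, -0.041, 0.1387]
ee_rot: [-1.57, 0.006, 2.952]
force: [-0.2, -0.3, -3.2]
width: 0.036
```

```bash
python3 - <<'E'
from h import *
show();bs()
E
```

```text
t 17.93 p [ 0.5493 -0.041   0.1387] appr [ 0.005 -0.002 -1.   ] jaw [-0.189 -0.982  0.001] q [ 0.28  0.23 -0.39  0.   -0.95  1.09] F [-0.22 -0.28 -3.19] w 0.036
head tips board [-21.3  82.2] tip z 14.7 psi 169.11 tiltx 0.31 tiltz -0.10
```

Request:
move_arm:
  deltas:
    - {"dp": [1,0.4,12],"rotation": [0,0,-0.2]}
    - {"dp": [0.5,0.4,12],"rotation": [0,0,0]}
    - {"dp": [0,0.4,12],"rotation": [0,0,0]}

```text
t: 18.18
eef_pos: [0.54, -0.0807, 0.1385]
ee_rot: [-1.571, 0.004, 2.95]
force: [0.3, 0.4, -1.6]
width: 0.0359
```

```bash
python3 - <<'E'
from h import *
show();bs()
f,_=snap("scene","s19");cv2.imwrite("pics/s19c.png",up(f["pixels"][:,:,::-1],170,120,320,260,5))
E
```

```text
t 18.18 p [ 0.54   -0.0807  0.1385] appr [ 0.004 -0.    -1.   ] jaw [-0.191 -0.982 -0.   ] q [ 0.21  0.22 -0.4   0.   -0.95  1.17] F [ 0.26  0.41 -1.65] w 0.0359
head tips board [-23.1  41.5] tip z 14.5 psi 169.02 tiltx 0.20 tiltz -0.03
```

View pics/s19c.png

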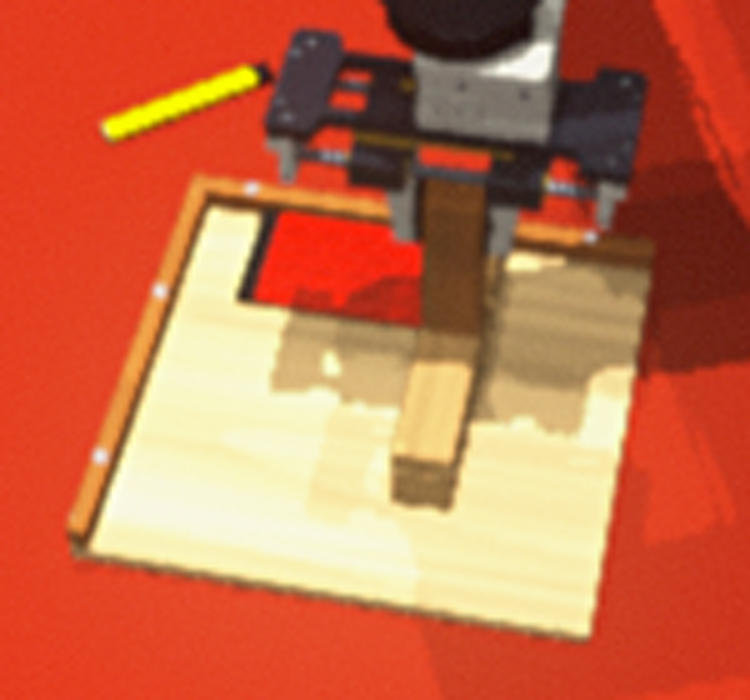

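Excellent — ends flush. 36 mm more.

Request:
move_arm:
  deltas:
    - {"dp": [0,0.4,10],"rotation": [0,0,-0.2]}
    - {"dp": [0,0.4,10],"rotation": [0,0,0]}
    - {"dp": [0,0.3,6],"rotation": [0,0,0]}

```text
t: 18.48
eef_pos: [0.5337, -0.1113, 0.1374]
ee_rot: [-1.571, -0.0, 2.948]
force: [-0.6, 0.8, -2.8]
width: 0.0357
```

```bash
python3 - <<'E'
from h import *
show();bs()
E
```

```text
t 18.48 p [ 0.5337 -0.1113  0.1374] appr [-0.  0. -1.] jaw [-0.192 -0.981  0.   ] q [ 0.15  0.22 -0.4  -0.   -0.95  1.22] F [-0.63  0.75 -2.76] w 0.0357
head tips board [-24.   10.3] tip z 13.4 psi 168.90 tiltx -0.03 tiltz 0.00
```

Request:
move_arm:
  deltas:
    - {"dp": [-1,-0.5,3],"rotation": [0,0,0]}
    - {"dp": [0,0,2],"rotation": [0,0,0]}
    - {"dp": [0,0,1],"rotation": [0,0,0]}

```text
t: 18.73
eef_pos: [0.5337, -0.1179, 0.1377]
ee_rot: [-1.574, 0.0, 2.944]
force: [-0.6, 7.0, 1.1]
width: 0.0359
```

```bash
python3 - <<'E'
from h import *
show();bs()
f,_=snap("scene","s20");cv2.imwrite("pics/s20c.png",up(f["pixels"][:,:,::-1],170,120,320,260,5))
E
```

```text
t 18.73 p [ 0.5337 -0.1179  0.1377] appr [ 0.001  0.003 -1.   ] jaw [-0.196 -0.981 -0.003] q [ 0.14  0.23 -0.39 -0.   -0.95  1.24] F [-0.56  6.99  1.14] w 0.0359
head tips board [-22.6   4.3] tip z 13.7 psi 168.69 tiltx 0.05 tiltz 0.19
```

View pics/s20c.png

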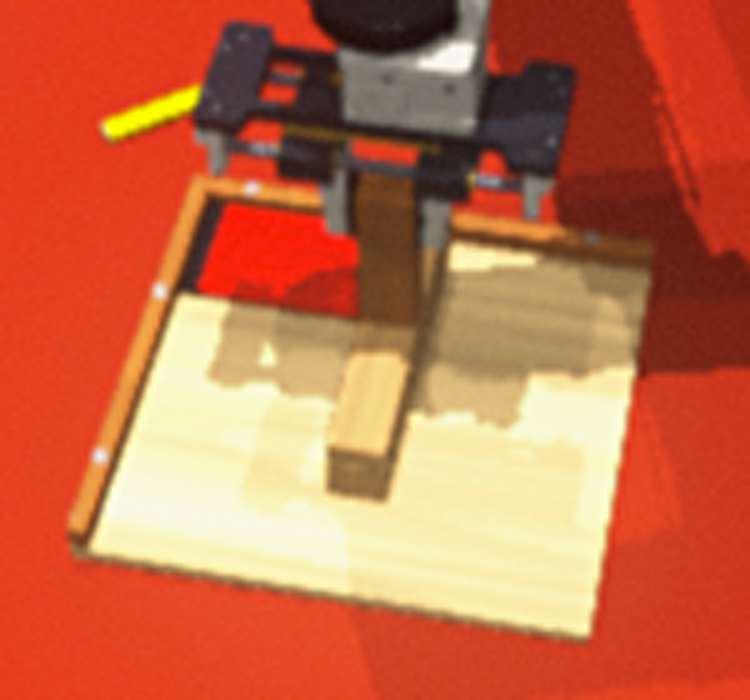

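Request:
move_arm:
  deltas:
    - {"dp": [0,-0.5,-8],"rotation": [0,0,0]}
    - {"dp": [0,-3,-14],"rotation": [0,0,0]}
    - {"dp": [0,-25,-20],"rotation": [0,-0.5,0]}
    - {"dp": [0,-30,-30],"rotation": [0,-1,0]}
    - {"dp": [0,-30,-35],"rotation": [0,-1,0]}

```text
t: 19.2
eef_pos: [0.5484, -0.0157, 0.2197]
ee_rot: [-1.568, -0.015, 2.983]
force: [1.6, 0.2, -3.6]
width: 0.0356
```

Request:
move_arm:
  deltas:
    - {"dp": [0,0,-38],"rotation": [0,-1,0]}
    - {"dp": [0,0,-38],"rotation": [0,-1,0]}
    - {"dp": [0,0,-38],"rotation": [0,-1,0]}

```text
t: 19.45
eef_pos: [0.568, 0.1025, 0.2282]
ee_rot: [-1.571, -0.003, 3.037]
force: [0.6, -0.3, -1.9]
width: 0.0359
```

```bash
python3 - <<'E'
from h import *
show();bs()
f,_=snap("scene","s21");cv2.imwrite("pics/s21c.png",up(f["pixels"][:,:,::-1],170,120,320,260,5));pencils(f)
f,_=snap("top","t21");cv2.imwrite("pics/t21c.png",up(f["pixels"][:,:,::-1],200,130,330,260,5)); pencils(f)
E
```

```text
t 19.45 p [0.568  0.1025 0.2282] appr [-0.003  0.001 -1.   ] jaw [-0.104 -0.995 -0.001] q [ 0.52  0.2  -0.2  -0.   -1.17  0.95] F [ 0.59 -0.32 -1.86] w 0.0359
head tips board [-31.4 226.5] tip z 104.2 psi 174.03 tiltx -0.16 tiltz 0.06
red -y end [ -90. -132.] +y end [-89. -15.] len 117 wid 71 ang -0.6 px 595
red -y end [ -93. -125.] +y end [-92. -17.] len 108 wid 74 ang -0.5 px 926
```

View pics/s21c.png

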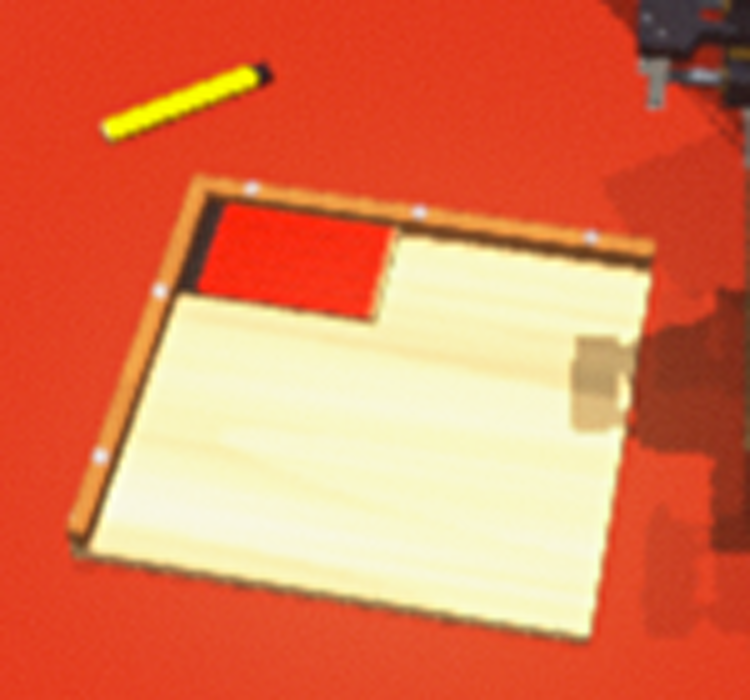

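View pics/t21c.png

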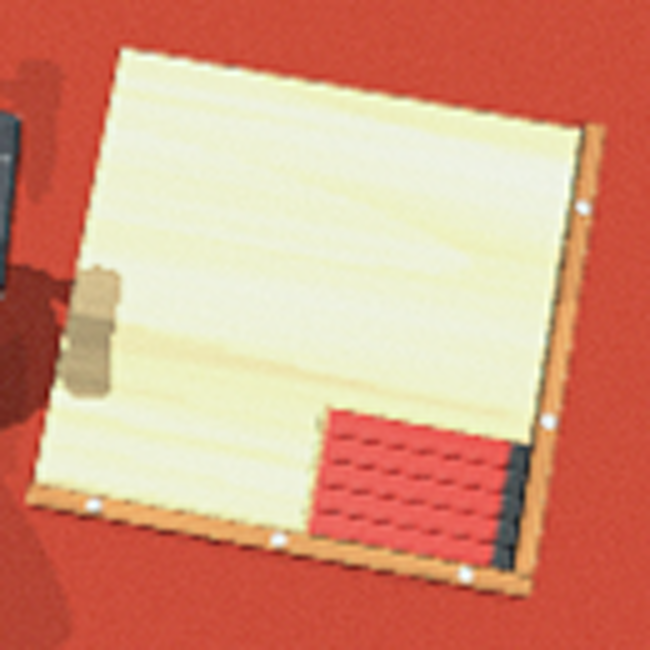

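```bash
python3 - <<'E'
from h import *
plan([((.48,.25,.228),Rt(181.6)),((.48,.25,.135),Rt(181.6))],step=35)
E
```

```text
-- to [0.48  0.25  0.228] rows 5
{"dp":[20.5, -0.1, -27.0],"rotation":[0.01, -1.46, 0.04]},
{"dp":[19.8, -0.1, -27.5],"rotation":[0.02, -1.46, 0.04]},
{"dp":[19.0, -0.1, -28.0],"rotation":[0.01, -1.47, 0.04]},
{"dp":[18.3, -0.2, -28.4],"rotation":[0.02, -1.46, 0.04]},
{"dp":[17.6, -0.2, -28.9],"rotation":[0.01, -1.47, 0.05]},
-- to [0.48  0.25  0.135] rows 3
{"dp":[0.0, 31.0, -0.0],"rotation":[0.0, 0.0, -0.0]},
{"dp":[0.0, 31.0, -0.0],"rotation":[0.0, 0.0, -0.0]},
{"dp":[0.0, 31.0, -0.0],"rotation":[0.0, 0.0, -0.0]},
```

Request:
move_arm:
  deltas:
    - {"dp": [20,0,-27],"rotation": [0,-1.5,0]}
    - {"dp": [20,0,-27],"rotation": [0,-1.5,0]}
    - {"dp": [19,0,-27],"rotation": [0,-1.5,0]}
    - {"dp": [16,0,-20],"rotation": [0,-1.5,0]}
    - {"dp": [5,5,-5],"rotation": [0,-1,0]}

```text
t: 19.97
eef_pos: [0.4927, 0.2219, 0.2213]
ee_rot: [-1.568, -0.004, -3.113]
force: [0.5, 0.0, -2.8]
width: 0.0358
```

Request:
move_arm:
  deltas:
    - {"dp": [0,20,0],"rotation": [0,0,0]}
    - {"dp": [0,22,0],"rotation": [0,0,0]}
    - {"dp": [0,18,0],"rotation": [0,0,0]}
    - {"dp": [0,6,0],"rotation": [0,0,0]}

```text
t: 20.3
eef_pos: [0.4908, 0.2256, 0.1546]
ee_rot: [-1.57, -0.0, -3.103]
force: [0.4, -0.7, -2.6]
width: 0.0357
```

```bash
python3 - <<'E'
from h import *
show();bs()
E
```

```text
t 20.30 p [0.4908 0.2256 0.1546] appr [-0.    -0.001 -1.   ] jaw [ 0.038 -0.999  0.001] q [ 0.79  0.2  -0.39  0.   -0.99  0.81] F [ 0.42 -0.67 -2.62] w 0.0357
head tips board [-130.3  332.1] tip z 30.6 psi -177.80 tiltx -0.02 tiltz -0.06
```

Request:
move_arm:
  deltas:
    - {"dp": [4,10,-15],"rotation": [0,0,0]}
    - {"dp": [4,9,-10],"rotation": [0,0,0]}
    - {"dp": [0,4,0],"rotation": [0,0,0]}
    - {"dp": [0,0,0],"rotation": [0,0,0]}

```text
t: 20.63
eef_pos: [0.4811, 0.2501, 0.1293]
ee_rot: [-1.566, -0.002, -3.103]
force: [1.0, 0.3, -3.5]
width: 0.0353
```

```bash
python3 - <<'E'
from h import *
show();bs()
f,_=snap("scene","s22");cv2.imwrite("pics/s22c.png",up(f["pixels"][:,:,::-1],300,100,450,220,5))
E
```

```text
t 20.63 p [0.4811 0.2501 0.1293] appr [-0.002 -0.005 -1.   ] jaw [ 0.039 -0.999  0.005] q [ 0.84  0.23 -0.41  0.   -0.93  0.77] F [ 0.99  0.25 -3.46] w 0.0353
head tips board [-144.6  353.7] tip z 5.3 psi -177.77 tiltx -0.12 tiltz -0.29
```

View pics/s22c.png

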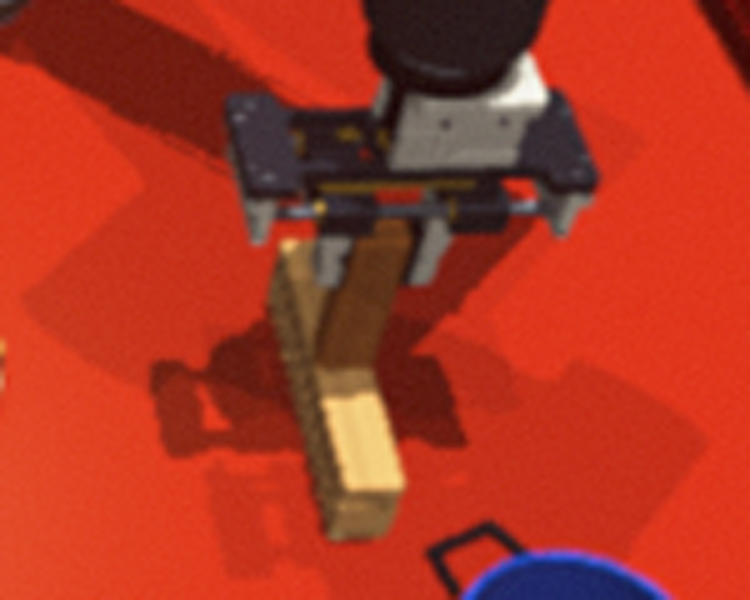

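Request:
move_arm:
  deltas:
    - {"dp": [0,3,0],"rotation": [-0.2,0,0]}
    - {"dp": [0,1.5,0],"rotation": [0,0,0]}
    - {"dp": [0,0.5,0],"rotation": [0,0,0]}

```text
t: 20.93
eef_pos: [0.4825, 0.2501, 0.1261]
ee_rot: [-1.571, 0.0, -3.102]
force: [0.7, -0.1, -2.4]
width: 0.0356
```

```bash
python3 - <<'E'
from h import *
show();bs()
E
```

```text
t 20.93 p [0.4825 0.2501 0.1261] appr [ 0.     0.001 -1.   ] jaw [ 0.039 -0.999 -0.001] q [ 0.84  0.23 -0.42 -0.   -0.92  0.77] F [ 0.75 -0.15 -2.39] w 0.0356
head tips board [-143.1  354.7] tip z 2.1 psi -177.76 tiltx 0.02 tiltz 0.03
```

Request:
move_arm:
  deltas:
    - {"dp": [0,2,0],"rotation": [0,0,0]}
    - {"dp": [0,1,0],"rotation": [0,0,0]}
    - {"dp": [0,0.5,0],"rotation": [0,0,0]}

```text
t: 21.18
eef_pos: [0.483, 0.2499, 0.1243]
ee_rot: [-1.573, 0.002, -3.103]
force: [-1.6, 0.2, -2.1]
width: 0.0356
```

Request:
move_arm:
  deltas:
    - {"dp": [0,1,0],"rotation": [0,0,0]}
    - {"dp": [0,0.5,0],"rotation": [0,0,0]}

```text
t: 21.35
eef_pos: [0.4831, 0.2499, 0.1242]
ee_rot: [-1.574, 0.003, -3.103]
force: [-2.3, -0.3, 1.2]
width: 0.0358
```

Request:
move_arm:
  deltas:
    - {"dp": [0,0,0],"rotation": [0,0,0]}
    - {"dp": [0,0,0],"rotation": [0,0,0]}
    - {"dp": [0,0,0],"rotation": [0,0,0]}
    - {"dp": [0,0,0],"rotation": [0,0,0]}
    - {"dp": [0,0,0],"rotation": [0,0,0]}
  jaw: 0

```text
t: 21.77
eef_pos: [0.4847, 0.2506, 0.1253]
ee_rot: [-1.575, 0.006, -3.103]
force: [0.8, 0.5, -0.5]
width: 0.0635
```

Request:
move_arm:
  deltas:
    - {"dp": [0,0,0],"rotation": [0,0,0]}
    - {"dp": [0,0,0],"rotation": [0,0,0]}
    - {"dp": [0,0,0],"rotation": [0,0,0]}
    - {"dp": [0,-5,0],"rotation": [0,0,0]}
    - {"dp": [0,-15,0],"rotation": [0,0,0]}

```text
t: 22.18
eef_pos: [0.4833, 0.2493, 0.143]
ee_rot: [-1.572, 0.002, -3.103]
force: [-0.3, 0.1, 0.1]
width: 0.0874
```

```bash
python3 - <<'E'
from h import *
show()
f,_=snap("scene","s23");cv2.imwrite("pics/s23c.png",up(f["pixels"][:,:,::-1],300,100,450,220,5))
E
```

```text
t 22.18 p [0.4833 0.2493 0.143 ] appr [ 0.002  0.001 -1.   ] jaw [ 0.038 -0.999 -0.001] q [ 0.84  0.21 -0.4   0.   -0.96  0.77] F [-0.31  0.06  0.06] w 0.0874
```

View pics/s23c.png

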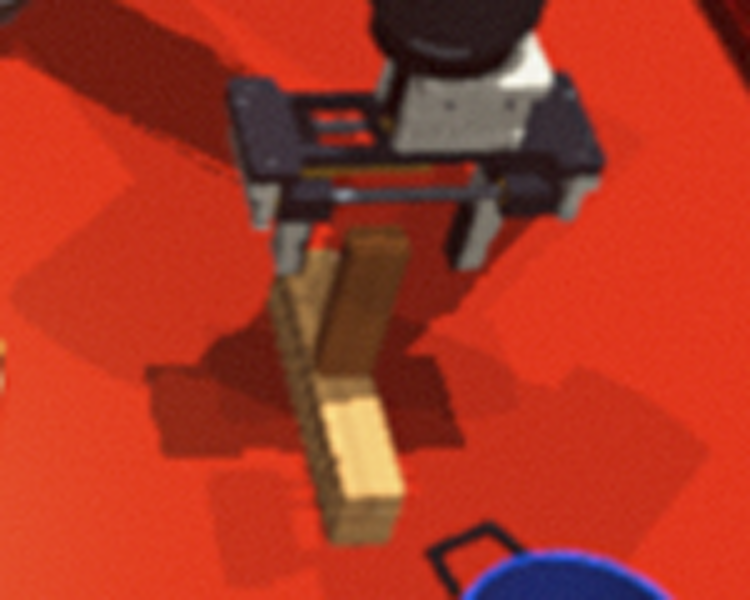

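Released and standing. Lift straight up.

Request:
move_arm:
  deltas:
    - {"dp": [0,-30,0],"rotation": [0,0,0]}
    - {"dp": [0,-35,0],"rotation": [0,0,0]}
    - {"dp": [0,-35,0],"rotation": [0,0,0]}
    - {"dp": [0,-25,0],"rotation": [0,0,0]}
    - {"dp": [0,0,0],"rotation": [0,0,0]}

```text
t: 22.65
eef_pos: [0.4841, 0.2491, 0.2791]
ee_rot: [-1.574, 0.007, -3.102]
force: [1.0, 1.0, 0.9]
width: 0.0877
```

Request:
move_arm:
  deltas:
    - {"dp": [30,0,0],"rotation": [0,0,0]}
    - {"dp": [30,0,0],"rotation": [0,0,0]}
    - {"dp": [0,0,0],"rotation": [0,0,0]}
    - {"dp": [0,0,0],"rotation": [0,0,0]}

```text
t: 22.98
eef_pos: [0.4238, 0.2475, 0.2819]
ee_rot: [-1.579, 0.012, -3.104]
force: [0.3, 0.4, 0.5]
width: 0.0878
```

```bash
python3 - <<'E'
from h import *
show()
f,_=snap("scene","s24");pencils(f)
g,_=snap("top","t24");pencils(g);np.savez("t24.npz",**g)
cv2.imwrite("pics/t24c.png",up(g["pixels"][:,:,::-1],70,80,330,270,3))
E
```

```text
t 22.98 p [0.4238 0.2475 0.2819] appr [ 0.011  0.008 -1.   ] jaw [ 0.038 -0.999 -0.008] q [ 0.93  0.01 -0.3   0.   -1.25  0.67] F [0.29 0.37 0.52] w 0.0878
red -y end [ -90. -132.] +y end [-89. -15.] len 117 wid 71 ang -0.6 px 596
red -y end [ -93. -125.] +y end [-92. -17.] len 108 wid 75 ang -0.4 px 927
```

View pics/s24.png

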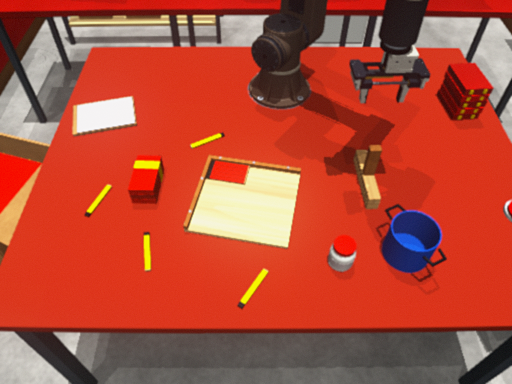

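View pics/t24c.png

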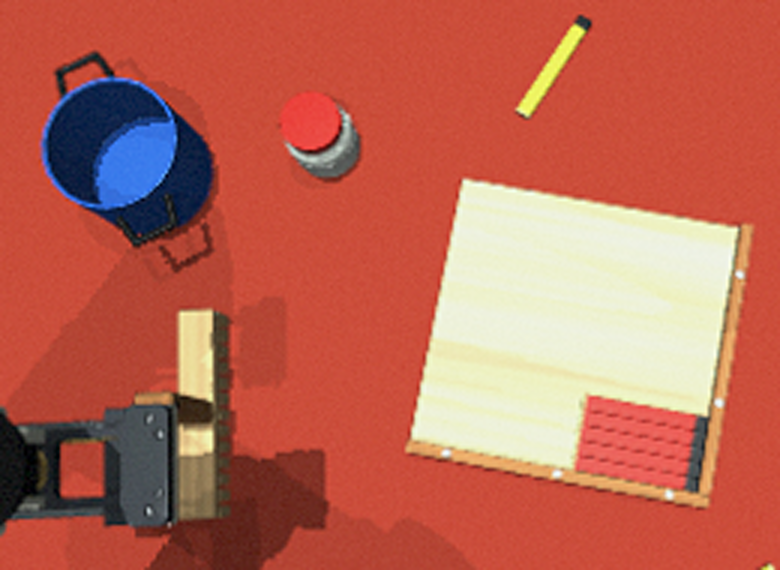

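```bash
python3 -c "
from station import arm
print(arm.job_done())"
```

```text
the job is handed in; nothing more can be done
None
```

The job is done and handed in at about 23 s of the 72 s allowed. The station gave no verdict.

- **Rake:** I stood it up on its teeth on the bench, let go of it and took it up afresh from above. After combing I put it back near (0.48, 0.25) m, about 0.2 m clear of the board, and released it.
- **Combing:** One sweep pushed the pencils against the long stop. A second sweep pushed their ends against the short stop. Forces rose to about 3.5 N and 7 N as the row closed up.

**Last checks**
- **Pencils:** In the last pictures from both fixed cameras, all five lie in one block with their ends in line. The block is about 75 mm wide, 0.4 to 0.6° off the long stop, and its black ends are at the short stop. I measured the block as a whole, because the separate pencils no longer showed apart in the colour mask. The two cameras differ by about 3 mm on where it lies.
- **Rake upright:** The gripper was within 0.3° of vertical just before I let go, and the rake looks upright in the last pictures. I did not measure its tilt again after this second placing; after the first it was within about 1°.
- **Bystanders:** By eye, the jar, boxes and tub had not moved. The gripper is open and clear of everything.

No check failed.

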